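# Fetch the long box from behind the front row

### The arm

A 6-joint arm with a two-finger parallel gripper is mounted at the origin on the work surface. World frame = base frame: x ahead of the robot, y to its left, z up, the work surface at z = 0. Lengths are in mm, angles in rad, forces in N, time in s.
With the tool pointing down it reaches from about 300 to 775 mm from the base axis. Payload 14.6 kg.
Tool frame: the origin (TCP) lies at the very end of the fingers, on their centre line; the grasp point (between the pads) lies 19 mm behind it (env.grip_point_offset is the distance from the TCP to the grasp point, in mm); z points along the fingers, y is the line along which they close (so a half turn about z gives the same grasp; the last joint's range is limited). The gripper opens to 94 mm and grips with 3 to 60 N. Pads are 16 mm wide; open, the fingers measure 119 mm over their backs; the gripper's body (75 mm by 177 mm) begins 78 mm behind the grasp point.
Start: joints at [-1.291, 0.3, 1.521, -0, 1.321, -0.067], TCP at [186.932, -517.248, 205.446] pointing down, gripper open.
Joint ranges: [-3.03, 3.03], [-0.79, 2.21], [0.23, 2.52], [-1.04, 4.18], [0, 3.07], [-2.55, 2.55]. Speed limits (rad/s): [2.22, 2.22, 2.57, 3.14, 3.14, 3.14].

### API

Orientations are given as a 3x3 rotation matrix whose columns are the frame's x, y, z axes.
In Python, from station import env gives the robot as it stands.
- The arm moves only by the shell command python3 -m jog 'ROWS' [OPENING]. ROWS is JSON, a list of rows, each an object of numbers: "dx", "dy", "dz": the shift along the tool's x, y, z scaled (see below); "ax", "ay", "az": the turn, a rotation vector about the tool's x, y, z scaled (see below). In form: [{"dx": .., "dy": .., "dz": .., "ax": .., "ay": .., "az": ..}, ...]. A call has 1 to 10 rows; each row shifts and turns the commanded pose from where the row before left it, along the tool's axes as they then stand; what a row does not reach is not made up. The controller multiplies each number of a shift by 30 mm and each number of a turn by 0.1 rad. A row lasts 1/8 s, in which the tool goes at most 62.5 mm and 10.7 degrees, less where a joint would pass 70% of its speed; a pose out of reach is approached as far as the arm can. A call with a number of a shift or a turn outside -1 to 1 is refused whole. A call with a gripper value outside its range is refused whole. OPENING is the opening, from 0 (shut) to 1 (fully open), set as the call begins (- or left out, the last holds). The fingers move at their own pace and stop on an object; the grip force is fixed at half the most. Time passes only in rows, so rows that do not move let the fingers close. It gives the time, the measured TCP pose, the force, the opening and the grip force at its end, in the units of the state.
- env.observe(): the state, without advancing time (a new reading comes with each control period).
- env.read_camera(name): name is "scene" or "side" or "wrist"; returns the picture (480x640x3 uint8, red, green, blue); there is no depth.
- env.camera_info(name): a dict with "fx", "fy", "cx", "cy" (pixels), "R" (3x3) and "t" (3): a world point X has camera coordinates R X + t. Camera axes: x right, y down, z forward; pixel columns grow to the right and rows downward; lengths in mm; the calibration is good to about 2 mm. A picture is of the moment at which its call begins: read the wrist's pose just before it. camera_info takes no time and is no camera call; for the wrist camera it gives the pose at the moment of the call.
- env.close_job(): hands the job in; it is judged then, once.
The state is a dict: "t": time; "joint_positions": joint angles; "joint_velocities": joint speeds; "tau": joint torques, N m; "tool_pos": TCP position; "tool_rot": TCP orientation; "ft_force": force on the tool from outside, world axes, zero at the start; "torque": the same for the moment, N m; "opening": finger opening in mm; "grip_force": force on a finger pad.
Only numpy, scipy, OpenCV 4.12 (cv2) and the standard library are available. Lean on these libraries where they do the work, as an engineer would, in place of code of your own. Each camera call takes 0.05 s, during which the arm holds its last target. There are 200 camera calls.

### The job

The long flat box at the back of the stock board is wanted for sanding, but three upright things (white glue bottle, square pen box, slim box) stand close in front of it. First set all three aside, upright, on the cork mat; then, while they wait there, lay the long box lid-up in the sanding jig, centred between its two end stops; and last put the three back on the stock board, each upright exactly where it stood at first and square to the board. Do not knock any of the three over, and leave the picture frame, the tumbler and the tape roll where they are.

Things in the scene. Friction and masses are not known exactly. Their poses are not given: they have to be found in the camera images.
- long_box: Loose flat closed box of light wood with a slide lid (two dark lines on top), 50 (x) by 130 (y) by 45 high. Origin: centre of its underside; z up. It lies at the back of the stock board with its long y axis along the board's y, about 9 mm behind the front row. About 0.15 to 0.3 kg. Too long to grip lengthwise: grip it across its 50 mm.
- bottle: Loose round glue bottle, white plastic with a paper band: body 50 in diameter and straight up to 95 high, then a narrow neck with orange cap (24 in diameter) to 125. Origin: centre of its underside; z up. About 0.17 to 0.33 kg. Stands in the front row of the stock board.
- pen_box: Loose square pen holder of light wood, open on top: 50 by 50 outside, 105 high, walls 5. Origin: centre of its underside; z up. About 0.1 to 0.2 kg. Stands in the front row of the stock board.
- slim_box: Loose slim closed upright box of light wood with a dark line round it near the top: 50 (x) by 34 (y) by 120 high. Origin: centre of its underside; z up. About 0.12 to 0.25 kg. Stands in the front row of the stock board with its x axis along the board's x.
- stock_board: Fixed white board, 170 (x) by 240 (y) by 12 thick. Origin: centre of its underside; x points to the back. Dark wooden rail along the back edge 12 thick, its top 32 above the table. The front things stand at about x = -50, y = -80, 0 and 80 (which is where changes), each in a thin dark marked square, gaps about 30 or more. The long box is at about x = 9, y = 0, with 39 clear to the rail behind.
- cork_mat: Fixed flat square cork mat, 180 by 180, 4 thick: the place to set things aside, to one side of the stock board (left or right changes). Origin: centre of its underside.
- jig: Fixed sanding jig on the other side of the stock board: black rubber-faced plate 90 (x) by 170 (y), 10 thick, with a dark end stop, 10 thick and rising 14 above the plate, at each y end; 150 clear between them for the long box, which lies along the jig's y, either way round. Long sides open. Origin: centre of the underside; plate top at z = 10.
- frame: Bystander, loose: square picture frame of light wood lying flat beyond the stock board, 140 by 140 outside, bars 20 wide and 18 high. Origin: centre of its underside. Leave it.
- tumbler: Bystander, loose: purple drinking tumbler, up to 70 in diameter, 97 high. Origin: centre of its underside. Leave it.
- tape_roll: Bystander, loose: roll of pale tape lying flat, 90 in diameter with a hole of 72, 24 high. Origin: centre of its underside. Leave it.
Not all that is in view belongs to the job. What is shaped like the slim_box but blue or purple is not meant.

How it is judged (in metres and radians):
On the way, in this order (a step that is already met when the one before it is completed fails the run):
1. the bottle, the pen box and the slim box all stand upright on the cork mat, while the long box is still in its place on the stock board (x of bottle in the frame of cork_mat between -0.09 and 0.09 m and y of bottle in the frame of cork_mat between -0.09 and 0.09 m and z of bottle in the frame of cork_mat between -0.002 and 0.01 m and angle between each of bottle, pen_box, slim_box's own z axis and vertical below 0.15 rad and linear speed of each of bottle, pen_box, slim_box below 0.05 m/s and x of pen_box in the frame of cork_mat between -0.09 and 0.09 m and y of pen_box in the frame of cork_mat between -0.09 and 0.09 m and z of pen_box in the frame of cork_mat between -0.002 and 0.01 m and x of slim_box in the frame of cork_mat between -0.09 and 0.09 m and y of slim_box in the frame of cork_mat between -0.09 and 0.09 m and z of slim_box in the frame of cork_mat between -0.002 and 0.01 m and distance of long_box from where it was at the start of the episode below 0.03 m), for 0.2 s.
2. the long box lies in the jig between the end stops, while the three others stand on the cork mat (x of long_box in the frame of jig between -0.015 and 0.015 m and y of long_box in the frame of jig between -0.012 and 0.012 m and z of long_box in the frame of jig between 0.006 and 0.015 m and angle between the y axis of long_box and the y axis of jig, either way round below 0.2 rad and angle between long_box's own z axis and vertical below 0.1 rad and linear speed of long_box below 0.03 m/s and x of bottle in the frame of cork_mat between -0.09 and 0.09 m and y of bottle in the frame of cork_mat between -0.09 and 0.09 m and z of bottle in the frame of cork_mat between -0.002 and 0.01 m and angle between each of bottle, pen_box, slim_box's own z axis and vertical below 0.15 rad and linear speed of each of bottle, pen_box, slim_box below 0.05 m/s and x of pen_box in the frame of cork_mat between -0.09 and 0.09 m and y of pen_box in the frame of cork_mat between -0.09 and 0.09 m and z of pen_box in the frame of cork_mat between -0.002 and 0.01 m and x of slim_box in the frame of cork_mat between -0.09 and 0.09 m and y of slim_box in the frame of cork_mat between -0.09 and 0.09 m and z of slim_box in the frame of cork_mat between -0.002 and 0.01 m), for 0.2 s.
At the end, for the whole second after the job is handed in: Long box flat in the jig, within 12 mm along it, 15 mm across and 0.2 rad of its axis (either way round). Bottle, pen box and slim box upright, each within 15 mm of where it first stood, both boxes square to the board within 0.26 rad. All at rest (x of long_box in the frame of jig between -0.015 and 0.015 m and y of long_box in the frame of jig between -0.012 and 0.012 m and z of long_box in the frame of jig between 0.006 and 0.015 m and angle between the y axis of long_box and the y axis of jig, either way round below 0.2 rad and angle between long_box's own z axis and vertical below 0.1 rad and linear speed of each of long_box, bottle, pen_box, slim_box below 0.03 m/s and distance of each of bottle, pen_box, slim_box from where it was at the start of the episode below 0.015 m and angle between each of bottle, pen_box, slim_box's own z axis and vertical below 0.12 rad and angle between the x axis of slim_box and the x axis of stock_board, either way round below 0.26 rad and (angle between the x axis of pen_box and the x axis of stock_board, either way round below 0.26 rad or angle between the x axis of pen_box and the y axis of stock_board, either way round below 0.26 rad)); the robot touches nothing.
It fails at once if the bottle, the pen box or the slim box is tipped over (more than 0.6 rad) (angle between any of bottle, pen_box, slim_box's own z axis and vertical above 0.6 rad).
It fails at once if the picture frame is moved by more than 20 mm (distance of frame from where it was at the start of the episode above 0.02 m).
It fails at once if the tumbler is moved by more than 20 mm (distance of tumbler from where it was at the start of the episode above 0.02 m).
It fails at once if the tape roll is moved by more than 20 mm (distance of tape_roll from where it was at the start of the episode above 0.02 m).
It also fails if it takes over 150 s, if anything falls off the work surface, if the arm or the gripper's body presses on something with over 40 N, if the wrist force passes 120 N, or if a joint passes its speed limit or range.

## Working session

There is one attempt and no reset: what is moved stays moved. The work goes in short steps, Python scripts to look and compute and a shell command to move; the robot and the scene stay as the last step left them, time stands still between calls to the robot, and variables do not carry over. Pictures are saved under pics/ and viewed, at most 14 in all, crops included, and the job is handed in when it is done.

```bash
ls; mkdir -p pics
python3 - <<'E'
from station import env
import cv2
s=env.observe();print(s['t'],s['tool_pos'],s['tool_rot'],s['opening'])
for n in('scene','side'):
    cv2.imwrite(f'pics/{n}0.png',env.read_camera(n)[:,:,::-1]);i=env.camera_info(n);print(n,i)
E
```

```text
pics
0.0 [ 186.86629356 -517.01328315  204.88733757] [[ 9.40469394e-01  3.39878246e-01 -3.11311167e-04]
 [ 3.39878380e-01 -9.40468763e-01  1.09200884e-03]
 [ 7.83716190e-05 -1.13280882e-03 -9.99999355e-01]] 93.71319940615977
scene {'fx': 614.2527851324373, 'fy': 614.2527851324373, 'cx': 317.21450667654125, 'cy': 255.13696935110121, 'R': array([[-0.28269607,  0.95910863,  0.01391287],
       [ 0.73305183,  0.22537534, -0.64174837],
       [-0.61864201, -0.17122089, -0.76678906]]), 't': array([ 137.75640025, -377.90598061, 1472.3133543 ])}
side {'fx': 433.16071354276346, 'fy': 433.16071354276346, 'cx': 316.282616364193, 'cy': 243.6507225335959, 'R': array([[-0.9173238 , -0.39761969, -0.02038711],
       [-0.20812445,  0.52254448, -0.8268201 ],
       [ 0.33941313, -0.7542187 , -0.56209686]]), 't': array([512.37416906, 170.8718319 , 741.92040432])}
```

View pics/scene0.png

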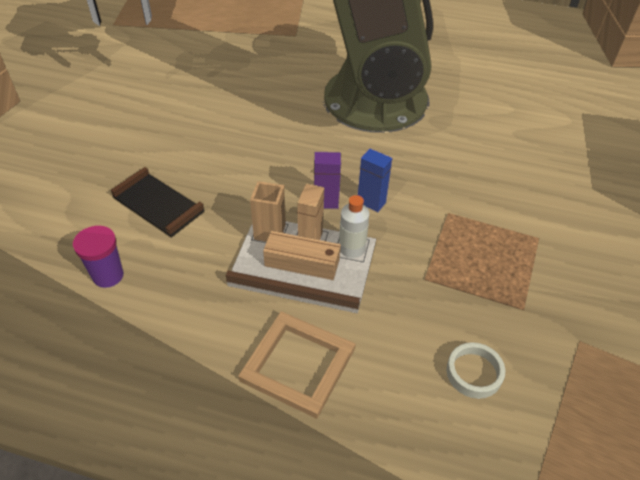

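View pics/side0.png

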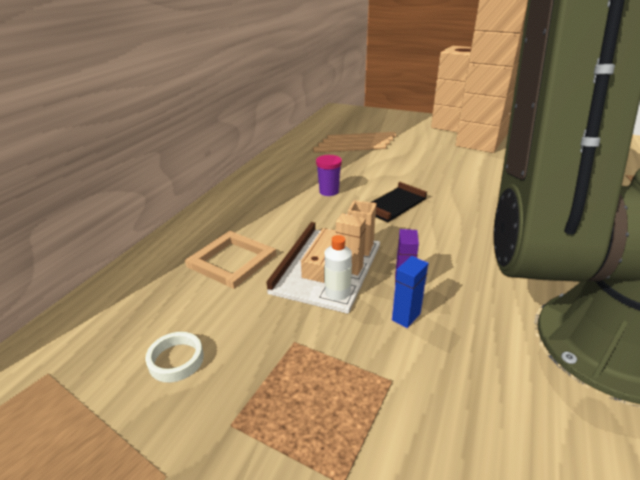

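The scene camera shows the board at about (305,265), with pen box (267,212), slim box (311,212), bottle (355,230) and long box (302,255). The cork mat is at (482,260) and the jig at (157,202). Blue and purple decoys stand on the robot side. I'll enlarge it to get keypoints.

Run:
```python
import cv2
a=cv2.imread('pics/scene0.png');b=cv2.imread('pics/side0.png')
def crop(im,x,y,w,h,k,n):
    o=cv2.resize(im[y:y+h,x:x+w],None,fx=k,fy=k,interpolation=cv2.INTER_CUBIC)
    for i in range(0,w,20): cv2.putText(o,str(x+i),(i*k,10),0,.35,(0,0,255),1);cv2.line(o,(i*k,0),(i*k,h*k),(0,0,255) ,1) if 0 else cv2.line(o,(i*k,12),(i*k,18),(0,0,255),1)
    for i in range(20,h,20): cv2.putText(o,str(y+i),(0,i*k+4),0,.35,(0,0,255),1);cv2.line(o,(24,i*k),(30,i*k),(0,0,255),1)
    cv2.imwrite(n,o)
crop(a,220,140,180,148+22,3 if 0 else 4-0,'pics/c_scene.png') if 0 else crop(a,220,145,190,150+20,3,'pics/c_scene.png')
crop(b,260,190,180,140,4,'pics/c_side.png')
```

```text
(no output)
```

View pics/c_scene.png

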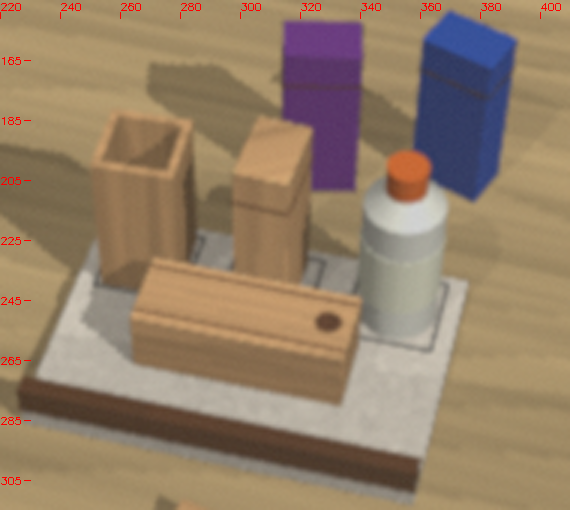

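View pics/c_side.png

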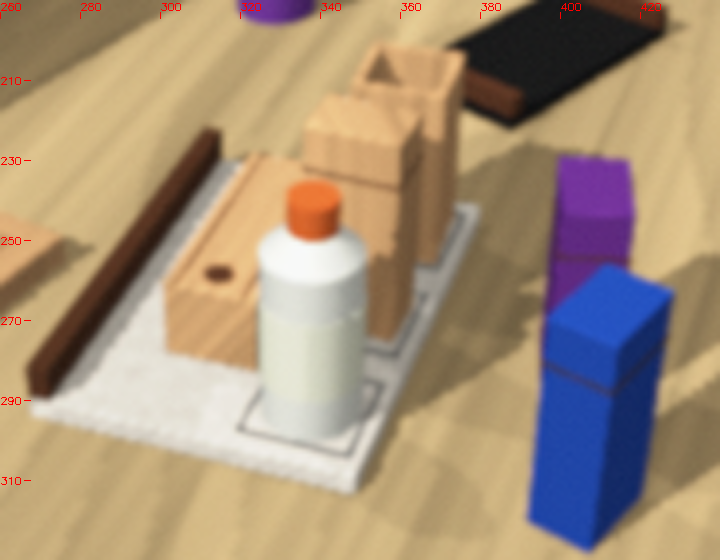

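The crops give the top corners of all the boxes, the cap centre and the board corners. Next I'll fit planar poses using both views.

```bash
cat > fit.py <<'E'
import numpy as np
from scipy.optimize import least_squares
from station import env
C={n:env.camera_info(n) for n in('scene','side')}
def proj(i,P):
    c=np.atleast_2d(P)@np.array(i['R']).T+i['t']
    return np.c_[i['fx']*c[:,0]/c[:,2]+i['cx'],i['fy']*c[:,1]/c[:,2]+i['cy']]
def fit(obs,x0):
    # obs: list of (cam, local xyz, pixel)
    def r(p):
        c,s=np.cos(p[2]),np.sin(p[2])
        return np.concatenate([(proj(C[n] if isinstance(n,str) else n,[p[0]+c*l[0]-s*l[1],p[1]+s*l[0]+c*l[1],l[2]])[0]-u) for n,l,u in obs])
    f=least_squares(r,x0,x_scale=[100,100,1],loss='soft_l1');return f.x,np.round(r(f.x).reshape(-1,2),1)
def rect(n,hx,hy,z,p): # px order: (-,-),(-,+),(+,-),(+,+)
    return [(n,(a*hx,b*hy,z),u) for (a,b),u in zip([(-1,-1),(-1,1),(1,-1),(1,1)],p) if u]
E
python3 - <<'E'
from fit import *
s=lambda x,y:(220+x/3,145+y/3); d=lambda x,y:(260+x/4,190+y/4)
R={}
R['pen']=rect('scene',25,25,117,[s(118,115),s(192,121),s(92,165),s(173,173)])+rect('side',25,25,117,[d(467,55),d(440,100),d(370,43),d(352,92)])
R['slim']=rect('scene',25,17,132,[s(259,118),s(313,127),s(235,175),s(293,184)])+rect('side',25,17,132,[d(421,122),d(400,147),d(336,96),d(306,137)])
R['long']=rect('scene',25,65,57,[s(156,260),s(361,297),s(133,316),s(343,352)])
R['mat']=rect('scene',90,90,4,[(447,215),(539,238),(426,266),(524,305)])
R['mat2']=R['mat']+rect('side',90,90,4,[(392,381),(340,477),(298,344),(234,424)])
R['blue']=rect('scene',25,17,120,[s(450,12),s(517,40),s(425,40),s(491,66)])
R['purple']=rect('scene',17,17,120,[s(283,22),s(362,22),s(283,55),s(362,55)])
R['bottle']=[('scene',(0,0,137),s(409,164)),('side',(0,0,137),d(314,196))]
R['board']=[('scene',(-85,120,12),s(467,283)),('scene',(85,120,0),s(413,503)),('scene',(-85,-120,12),s(94,228)),('side',(-85,120,0),d(354,493)),('side',(-85,-120,12),d(480,205)),('side',(85,120,0),d(33,405))]
R['jig']=rect('scene',45,85,24,[(147,170),(203,207),(112,190),(167,229)])
for k,o in R.items():
    x,r=fit(o,[480,0,0] if k!='mat2' else [480,200,0]);print(k,np.round(x,3),r.tolist())
E
```

```text
pen [ 4.92315e+02 -9.15030e+01  8.50000e-02] [[-1.2, -3.0], [1.0, -0.9], [0.0, -0.6], [0.7, 1.1], [-1.3, -0.2], [0.3, -0.0], [0.2, -0.3], [-1.3, -1.5]]
slim [ 4.88877e+02 -1.10480e+01  2.70000e-02] [[0.0, -1.8], [0.6, -1.2], [0.3, -1.5], [0.0, -0.7], [-0.3, -2.4], [-0.2, 0.0], [-3.2, -0.3], [-1.5, -2.2]]
long [ 5.48693e+02 -9.99700e+00  5.10000e-02] [[-0.8, -1.5], [0.9, -0.6], [-1.0, 0.2], [0.9, 2.2]]
mat [ 4.23391e+02  3.07211e+02 -8.50000e-02] [[1.0, -5.2], [0.0, -3.0], [-1.2, 9.6], [0.1, 0.7]]
mat2 [ 4.27396e+02  3.06212e+02 -9.50000e-02] [[0.7, -4.1], [-0.2, -1.2], [-2.5, 10.6], [-1.2, 2.6], [1.0, 0.3], [2.8, 7.3], [-2.9, -2.6], [-3.4, -0.0]]
blue [ 3.48378e+02  7.44960e+01 -2.11000e-01] [[4.6, -1.8], [-1.5, -5.4], [1.5, 4.2], [-3.9, 1.6]]
purple [ 3.76395e+02 -1.44350e+01  2.94000e-01] [[4.0, -0.6], [-4.4, -0.5], [4.1, 0.5], [-3.9, 0.6]]
bottle [483.638  66.916   0.   ] [[-0.1, -0.5], [-0.3, 0.1]]
board [ 5.39622e+02 -1.32160e+01  5.30000e-02] [[-1.1, -2.0], [-0.5, -0.0], [2.3, -6.0], [-0.2, -0.2], [-1.1, -0.6], [-1.3, 2.5]]
jig [ 4.85368e+02 -3.30550e+02 -4.29000e-01] [[0.2, -2.6], [0.1, -0.3], [-0.6, 0.1], [0.2, 3.3]]
```

```bash
cat > go.py <<'E'
import sys,numpy as np
from station import env
# usage: go.py x y z yaw -> turn (units), shift units in the turned tool frame
x,y,z,w=map(float,sys.argv[1:5]); s=env.observe(); R=np.array(s['tool_rot']);p=np.array(s['tool_pos'])
yaw=np.arctan2(R[1,0],R[0,0]); t=-(w-yaw)
c,q=np.cos(w),np.sin(w); d=np.array([x,y,z])-p
T=np.array([[c,q,0],[q,-c,0],[0,0,-1]])
print('t',round(s['t'],2),'at',p.round(1),'yaw',round(yaw,3),'tilt',(R[:,2]).round(3)[:2],'open',round(s['opening'],1),'grip',round(s['grip_force'],1),'| az units',round(t/.1,2),'shift units',(T.T@d/30).round(2),'j6',round(s['joint_positions'][5],2))
E
python3 -m jog '[{"dz":-1,"az":1},{"dz":-1,"az":1},{"dz":-1,"az":0.94},{"dz":-1},{}]' 1; python3 go.py 380 -230 340 0.053
```

```text
t 0.1 at [ 186.9 -517.   205. ] yaw 0.347 tilt [-0.     0.001] open 93.8 grip 0.0 | az units 2.94 shift units [ 6.93 -9.21 -4.5 ] j6 -0.07validation failed for argument at $[0]...
```

```bash
python3 -m jog '[{"dx":0,"dy":0,"dz":-1,"ax":0,"ay":0,"az":1},{"dx":0,"dy":0,"dz":-1,"ax":0,"ay":0,"az":1},{"dx":0,"dy":0,"dz":-1,"ax":0,"ay":0,"az":0.94},{"dx":0,"dy":0,"dz":-1,"ax":0,"ay":0,"az":0},{"dx":0,"dy":0,"dz":0,"ax":0,"ay":0,"az":0}]' 1; python3 go.py 380 -230 340 0.053
```

```text
t: 0.72
tool_pos: [187.1, -517.7, 327.1]
tool_rot: [[0.999, 0.053, 0.001], [0.053, -0.999, -0.003], [0.001, 0.003, -1.0]]
ft_force: [-0.3, 0.4, -1.0]
opening: 94.3
grip_force: 0.0
t 0.72 at [ 187.1 -517.7  327.1] yaw 0.053 tilt [ 0.001 -0.003] open 94.3 grip 0.0 | az units -0.0 shift units [ 6.93 -9.23 -0.43] j6 0.23
```

```bash
python3 -m jog '[{"dx":0.7,"dy":-0.9,"dz":0,"ax":0,"ay":0,"az":0},{"dx":0.7,"dy":-0.9,"dz":0,"ax":0,"ay":0,"az":0},{"dx":0.7,"dy":-0.9,"dz":0,"ax":0,"ay":0,"az":0},{"dx":0.7,"dy":-0.9,"dz":0,"ax":0,"ay":0,"az":0},{"dx":0.7,"dy":-0.9,"dz":0,"ax":0,"ay":0,"az":0},{"dx":0.7,"dy":-0.9,"dz":0,"ax":0,"ay":0,"az":0},{"dx":0.7,"dy":-0.9,"dz":0,"ax":0,"ay":0,"az":0},{"dx":0.7,"dy":-0.9,"dz":0,"ax":0,"ay":0,"az":0},{"dx":0.7,"dy":-0.9,"dz":0,"ax":0,"ay":0,"az":0},{"dx":0.7,"dy":-0.9,"dz":0,"ax":0,"ay":0,"az":0}]' ; python3 -m jog '[{"dx":0,"dy":0,"dz":0,"ax":0,"ay":0,"az":0},{"dx":0,"dy":0,"dz":0,"ax":0,"ay":0,"az":0}]'>/dev/null; python3 go.py 484 67 300 0.053
python3 - <<'E'
from station import env
import cv2,pickle
i=env.camera_info('wrist');im=env.read_camera('wrist')
cv2.imwrite('pics/w1.png',im[:,:,::-1]);pickle.dump(i,open('w1.pkl','wb'));print(i)
E
```

```text
t: 1.98
tool_pos: [382.7, -235.4, 324.1]
tool_rot: [[0.999, 0.053, -0.001], [0.053, -0.999, 0.001], [-0.001, -0.001, -1.0]]
ft_force: [-0.5, -0.1, -1.5]
opening: 94.0
grip_force: 0.0
t 2.23 at [ 382.  -236.8  324.6] yaw 0.053 tilt [-0.001  0.001] open 93.8 grip 0.0 | az units 0.0 shift units [ 3.93 -9.93  0.82] j6 0.88
{'fx': 407.4495333893161, 'fy': 407.4495333893161, 'cx': 322.1048375292786, 'cy': 234.6188459850661, 'R': array([[ 5.29886053e-02, -9.98595107e-01, -1.42572734e-04],
       [-9.71931017e-01, -5.16064963e-02,  2.29536203e-01],
       [-2.29221087e-01, -1.20242324e-02, -9.73300114e-01]]), 't': array([-257.75136025,  306.63767909,  590.44725007])}
```

View pics/w1.png

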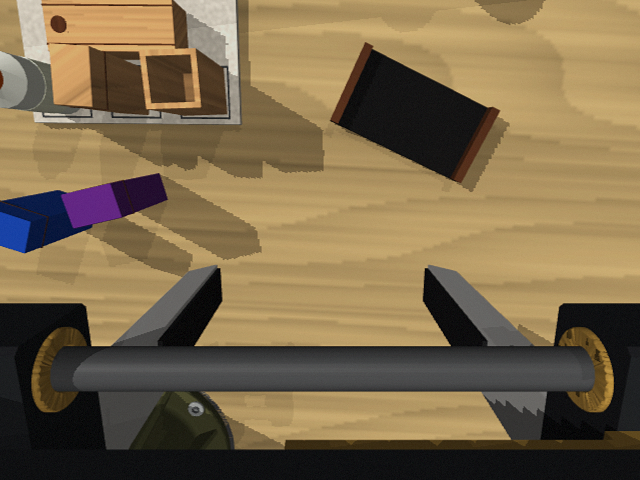

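The wrist view shows the jig clearly, with stop corners (331,121), (366,43), (498,110) and (461,182). The pen box top corners are (139,57), (193,49), (202,105) and (148,111), and the board corner is at (240,124).

```bash
python3 - <<'E'
from fit import *
import pickle
w=pickle.load(open('w1.pkl','rb'))
print('jig',*fit(rect(w,45,85,24,[(461,182),(331,121),(498,110),(366,43)]),[480,-330,-.4]))
print('pen',*fit(rect(w,25,25,117,[(202,105),(148,111),(193,49),(139,57)]),[490,-90,0]))
print('board',*fit([(w,(-85,-120,12),(240,124)),(w,(0,-120,12),(245,40)),(w,(-85,85,12),(37,123))],[540,-13,0.05]))
E
python3 -m jog '[{"dx":0.4,"dy":-1,"dz":0,"ax":0,"ay":0,"az":0},{"dx":0.4,"dy":-1,"dz":0,"ax":0,"ay":0,"az":0},{"dx":0.4,"dy":-1,"dz":0,"ax":0,"ay":0,"az":0},{"dx":0.4,"dy":-1,"dz":0,"ax":0,"ay":0,"az":0},{"dx":0,"dy":-1,"dz":-0.5,"ax":0,"ay":0,"az":0},{"dx":0,"dy":-1,"dz":-0.5,"ax":0,"ay":0,"az":0},{"dx":0,"dy":-1,"dz":0,"ax":0,"ay":0,"az":0},{"dx":0,"dy":0,"dz":0,"ax":0,"ay":0,"az":0},{"dx":0,"dy":0,"dz":0,"ax":0,"ay":0,"az":0},{"dx":0,"dy":0,"dz":0,"ax":0,"ay":0,"az":0}]' >/dev/null; python3 go.py 484 67 300 0.053
python3 - <<'E'
from station import env
import cv2,pickle
i=env.camera_info('wrist');im=env.read_camera('wrist')
cv2.imwrite('pics/w2.png',im[:,:,::-1]);pickle.dump(i,open('w2.pkl','wb'))
E
```

```text
jig [ 4.78052388e+02 -3.38157788e+02 -3.74267029e-01] [[ 0.6  0.8]
 [-0.8 -0.3]
 [ 2.3  0.1]
 [-1.2 -0.3]]
pen [ 4.90093004e+02 -9.58646506e+01  1.45164347e-01] [[ 0.4  2.2]
 [ 0.1  1.5]
 [ 0.4 -0.9]
 [-1.6 -3.2]]
board [ 5.38418913e+02 -1.39538368e+01  4.81307242e-02] [[ 0.  -0.8]
 [-8.1  4.5]
 [27.1 -0.7]]
t 3.52 at [419.3 -25.3 355.2] yaw 0.051 tilt [-0. -0.] open 93.6 grip 0.0 | az units -0.02 shift units [ 2.32 -2.96  1.84] j6 1.37
```

View pics/w2.png

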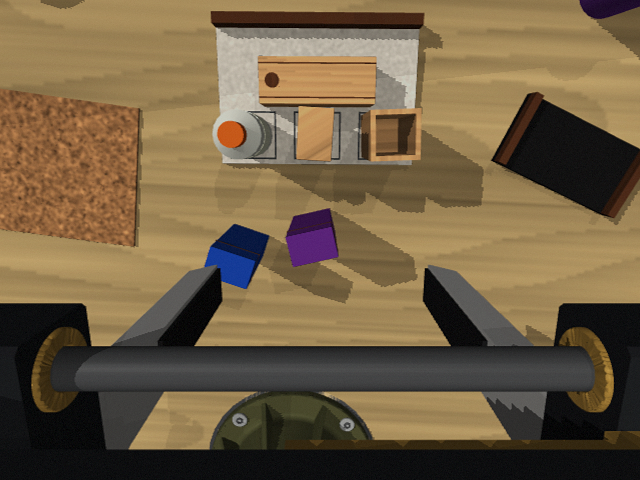

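The top view shows the whole row: cap (231,134), slim top (299-334,107-160), pen top (369-421,109-162), long box (258-376,57-104) and mat edge (139,108)-(135,245).

Run:
```python
from fit import *
import pickle
w=pickle.load(open('w2.pkl','rb'))
s=lambda x,y:(220+x/3,145+y/3); d=lambda x,y:(260+x/4,190+y/4)
print('jig',*fit(rect(w,45,85,24,[(612,216),(492,159),None,(536,93)]),[480,-330,-.4]))
print('pen',*fit(rect(w,25,25,117,[(420,161),(369,162),(421,109),(370,109)]),[490,-90,0]))
print('slim',*fit(rect(w,25,17,132,[(332,159),(297,160),(334,107),(299,107)]),[490,-10,0]))
print('long',*fit(rect(w,25,65,57,[(376,104),(258,104),(376,57),(258,57)]),[540,-10,0]))
print('bottle',*fit([(w,(0,0,137),(231,134))],[480,66,0]))
print('board',*fit([(w,(-85,-120,12),(411,166)),(w,(-85,120,12),(223,163)),(w,(85,-120,32),(424,13)),(w,(85,120,32),(211,12))],[540,-13,0.05]))
print('mat',*fit([(w,(-90,-90,4),(135,245)),(w,(90,-90,4),(139,108)),('scene',(-90,-90,4),(447,215)),('scene',(-90,90,4),(539,238)),('scene',(90,90,4),(524,305)),('side',(-90,-90,4),(392,381)),('side',(90,-90,4),(298,344)),('side',(90,90,4),(234,424))],[420,250,0]))
```

```text
jig [ 4.80175967e+02 -3.35065295e+02 -3.83203993e-01] [[-0.2  0.6]
 [ 4.4  0.6]
 [-1.  -3.1]]
pen [ 4.90936888e+02 -9.54952792e+01  6.62647695e-02] [[-1.  -0.3]
 [ 0.6 -0.5]
 [ 0.1  0.1]
 [ 0.2  0.8]]
slim [ 4.88470502e+02 -1.65321815e+01  2.40405386e-02] [[ 0.3  1.7]
 [ 0.4 -0.3]
 [ 0.   0.1]
 [-0.9 -0.9]]
long [ 5.46229545e+02 -1.43659755e+01  5.12407273e-02] [[-0.9  0.5]
 [ 1.1  0.4]
 [ 0.5 -0.4]
 [-0.5 -0.5]]
bottle [484.1216066   63.33506075   0.        ] [[ 0. -0.]]
board [ 5.36944448e+02 -1.47112937e+01  4.31357781e-02] [[ 0.6 -0.6]
 [-0.8  0.8]
 [ 0.3  0.5]
 [-0.2 -0.5]]
mat [ 4.27368874e+02  3.05264348e+02 -8.48857086e-02] [[-1.4  1.5]
 [-1.   0.2]
 [-0.3 -4. ]
 [-1.1 -1.8]
 [-1.2  2.2]
 [ 0.8 -0.7]
 [-3.3 -2.8]
 [-2.9  0.2]]
```

```bash
python3 go.py 484 65 60 0.05
```

```text
t 3.58 at [419.3 -25.1 355.2] yaw 0.052 tilt [-0. -0.] open 94.5 grip 0.0 | az units 0.02 shift units [ 2.31 -2.89  9.84] j6 1.37
```

```bash
python3 -m jog '[{"dx":0.77,"dy":-0.96,"dz":0.8,"ax":0,"ay":0,"az":0},{"dx":0.77,"dy":-0.96,"dz":0.8,"ax":0,"ay":0,"az":0},{"dx":0.77,"dy":-0.97,"dz":0.8,"ax":0,"ay":0,"az":0},{"dx":0,"dy":0,"dz":1,"ax":0,"ay":0,"az":0},{"dx":0,"dy":0,"dz":1,"ax":0,"ay":0,"az":0},{"dx":0,"dy":0,"dz":0,"ax":0,"ay":0,"az":0},{"dx":0,"dy":0,"dz":0,"ax":0,"ay":0,"az":0}]' 0.74 >/dev/null; python3 go.py 484 65 60 0.05
python3 - <<'E'
from station import env
import cv2
cv2.imwrite('pics/w3.png',env.read_camera('wrist')[:,:,::-1])
E
```

```text
t 4.45 at [484.4  65.6 224.7] yaw 0.052 tilt [0.001 0.   ] open 69.6 grip 0.0 | az units 0.02 shift units [-0.01  0.02  5.49] j6 1.58
```

View pics/w3.png

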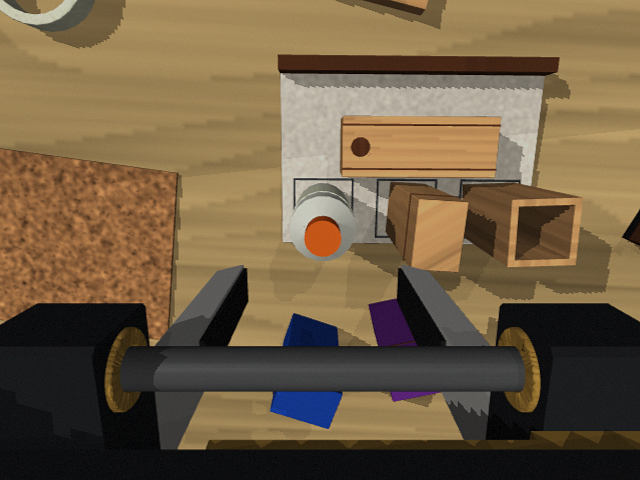

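The cap (col 323) sits right on the finger midline ((247+399)/2=323), so I'll descend and grip.

```bash
python3 -m jog '[{"dx":0,"dy":0,"dz":1,"ax":0,"ay":0,"az":0},{"dx":0,"dy":0,"dz":1,"ax":0,"ay":0,"az":0},{"dx":0,"dy":0,"dz":1,"ax":0,"ay":0,"az":0},{"dx":0,"dy":0,"dz":1,"ax":0,"ay":0,"az":0},{"dx":0,"dy":0,"dz":1,"ax":0,"ay":0,"az":0},{"dx":0,"dy":0,"dz":0.5,"ax":0,"ay":0,"az":0},{"dx":0,"dy":0,"dz":0,"ax":0,"ay":0,"az":0},{"dx":0,"dy":0,"dz":0,"ax":0,"ay":0,"az":0}]' && python3 go.py 484 65 60 0.05; python3 -m jog '[{"dx":0,"dy":0,"dz":0,"ax":0,"ay":0,"az":0},{"dx":0,"dy":0,"dz":0,"ax":0,"ay":0,"az":0},{"dx":0,"dy":0,"dz":0,"ax":0,"ay":0,"az":0},{"dx":0,"dy":0,"dz":0,"ax":0,"ay":0,"az":0},{"dx":0,"dy":0,"dz":0,"ax":0,"ay":0,"az":0},{"dx":0,"dy":0,"dz":0,"ax":0,"ay":0,"az":0}]' 0.3;python3 go.py 476 351 120 0.05
```

```text
t: 5.5
tool_pos: [484.7, 66.0, 59.7]
tool_rot: [[0.999, 0.053, 0.002], [0.053, -0.999, 0.0], [0.002, -0.0, -1.0]]
ft_force: [-0.2, -0.3, 0.1]
opening: 69.9
grip_force: 0.0
t 5.5 at [484.7  66.   59.7] yaw 0.053 tilt [0.002 0.   ] open 69.9 grip 0.0 | az units 0.03 shift units [-0.02  0.03 -0.01] j6 1.58
t: 6.25
tool_pos: [484.1, 65.9, 58.9]
tool_rot: [[0.999, 0.053, 0.001], [0.053, -0.999, 0.0], [0.001, -0.0, -1.0]]
ft_force: [-0.9, -1.3, 6.3]
opening: 49.8
grip_force: 30.0
t 6.25 at [484.1  65.9  58.9] yaw 0.053 tilt [0.001 0.   ] open 49.8 grip 30.0 | az units 0.03 shift units [ 0.2  -9.5  -2.04] j6 1.58
```

```bash
python3 -m jog '[{"dx":0,"dy":0,"dz":-0.7,"ax":0,"ay":0,"az":0},{"dx":0,"dy":0,"dz":-1,"ax":0,"ay":0,"az":0},{"dx":0,"dy":-0.5,"dz":-0.3,"ax":0,"ay":0,"az":0},{"dx":0,"dy":-1,"dz":0,"ax":0,"ay":0,"az":0},{"dx":0,"dy":-1,"dz":0,"ax":0,"ay":0,"az":0},{"dx":0,"dy":-1,"dz":0,"ax":0,"ay":0,"az":0},{"dx":0.1,"dy":-1,"dz":0,"ax":0,"ay":0,"az":0},{"dx":0.1,"dy":-1,"dz":0,"ax":0,"ay":0,"az":0},{"dx":0,"dy":-1,"dz":0,"ax":0,"ay":0,"az":0},{"dx":0,"dy":-1,"dz":0,"ax":0,"ay":0,"az":0}]' && python3 -m jog '[{"dx":0,"dy":-1,"dz":0,"ax":0,"ay":0,"az":0},{"dx":0,"dy":-0.7,"dz":0,"ax":0,"ay":0,"az":0},{"dx":0,"dy":-0.3,"dz":0,"ax":0,"ay":0,"az":0},{"dx":0,"dy":0,"dz":0.6,"ax":0,"ay":0,"az":0},{"dx":0,"dy":0,"dz":0.7,"ax":0,"ay":0,"az":0},{"dx":0,"dy":0,"dz":0.5,"ax":0,"ay":0,"az":0},{"dx":0,"dy":0,"dz":0,"ax":0,"ay":0,"az":0},{"dx":0,"dy":0,"dz":0,"ax":0,"ay":0,"az":0}]';python3 go.py 476 351 52 0.05
```

```text
t: 7.5
tool_pos: [477.0, 292.6, 117.2]
tool_rot: [[0.999, 0.053, -0.001], [0.053, -0.999, -0.001], [-0.002, 0.001, -1.0]]
ft_force: [0.2, -0.5, -1.7]
opening: 49.6
grip_force: 30.0
t: 8.5
tool_pos: [475.2, 350.8, 65.0]
tool_rot: [[0.999, 0.052, 0.001], [0.052, -0.999, 0.0], [0.001, -0.0, -1.0]]
ft_force: [0.8, 0.3, -1.8]
opening: 49.6
grip_force: 30.0
t 8.5 at [475.2 350.8  65. ] yaw 0.052 tilt [0.001 0.   ] open 49.6 grip 30.0 | az units 0.02 shift units [ 0.03 -0.01  0.43] j6 2.09
```

```bash
python3 -m jog '[{"dx":0,"dy":0,"dz":0.25,"ax":0,"ay":0,"az":0},{"dx":0,"dy":0,"dz":0.2,"ax":0,"ay":0,"az":0},{"dx":0,"dy":0,"dz":0,"ax":0,"ay":0,"az":0},{"dx":0,"dy":0,"dz":0,"ax":0,"ay":0,"az":0}]'; python3 -m jog '[{"dx":0,"dy":0,"dz":0,"ax":0,"ay":0,"az":0},{"dx":0,"dy":0,"dz":0,"ax":0,"ay":0,"az":0},{"dx":0,"dy":0,"dz":0,"ax":0,"ay":0,"az":0},{"dx":0,"dy":0,"dz":-0.6,"ax":0,"ay":0,"az":0},{"dx":0,"dy":0,"dz":-1,"ax":0,"ay":0,"az":0},{"dx":0,"dy":0,"dz":-1,"ax":0,"ay":0,"az":0},{"dx":0,"dy":0,"dz":-1,"ax":0,"ay":0,"az":0},{"dx":0,"dy":0,"dz":-1,"ax":0,"ay":0,"az":0}]' 0.74 ;python3 go.py 488.5 -13.5 160 0.05
```

```text
t: 9.0
tool_pos: [474.7, 350.8, 50.8]
tool_rot: [[0.999, 0.053, -0.0], [0.053, -0.999, -0.0], [-0.0, 0.0, -1.0]]
ft_force: [-1.0, -0.2, -2.1]
opening: 49.5
grip_force: 30.0
t: 10.0
tool_pos: [474.8, 350.9, 191.5]
tool_rot: [[0.999, 0.053, 0.001], [0.053, -0.999, 0.001], [0.001, -0.001, -1.0]]
ft_force: [0.2, 0.4, -0.4]
opening: 69.6
grip_force: 0.0
t 10.0 at [474.8 350.9 191.5] yaw 0.053 tilt [0.001 0.001] open 69.6 grip 0.0 | az units 0.03 shift units [-0.15 12.15  1.05] j6 2.09
```

```bash
python3 -m jog '[{"dx":0,"dy":1,"dz":0,"ax":0,"ay":0,"az":0},{"dx":0,"dy":1,"dz":0,"ax":0,"ay":0,"az":0},{"dx":0,"dy":1,"dz":0,"ax":0,"ay":0,"az":0},{"dx":0,"dy":1,"dz":0,"ax":0,"ay":0,"az":0},{"dx":0,"dy":1,"dz":0,"ax":0,"ay":0,"az":0},{"dx":0,"dy":1,"dz":0,"ax":0,"ay":0,"az":0},{"dx":0,"dy":1,"dz":0,"ax":0,"ay":0,"az":0},{"dx":0,"dy":1,"dz":0,"ax":0,"ay":0,"az":0},{"dx":0,"dy":1,"dz":0,"ax":0,"ay":0,"az":0},{"dx":0,"dy":1,"dz":0,"ax":0,"ay":0,"az":0}]' 0.62 >/dev/null && python3 -m jog '[{"dx":0,"dy":1,"dz":0,"ax":0,"ay":0,"az":0},{"dx":0,"dy":0.8,"dz":0,"ax":0,"ay":0,"az":0},{"dx":-0.1,"dy":0.35,"dz":0,"ax":0,"ay":0,"az":0},{"dx":0,"dy":0,"dz":0,"ax":0,"ay":0,"az":0},{"dx":0,"dy":0,"dz":0,"ax":0,"ay":0,"az":0}]';python3 go.py 488.5 -13.5 60 0.05
python3 - <<'E'
from station import env
import cv2
cv2.imwrite('pics/w4.png',env.read_camera('wrist')[:,:,::-1])
E
```

```text
t: 11.88
tool_pos: [491.1, -12.6, 189.2]
tool_rot: [[0.999, 0.053, 0.0], [0.053, -0.999, 0.0], [0.0, -0.0, -1.0]]
ft_force: [-0.0, -0.1, 0.3]
opening: 58.3
grip_force: 0.0
t 11.88 at [491.1 -12.6 189.2] yaw 0.053 tilt [0. 0.] open 58.3 grip 0.0 | az units 0.03 shift units [-0.09  0.02  4.31] j6 1.42
```

View pics/w4.png

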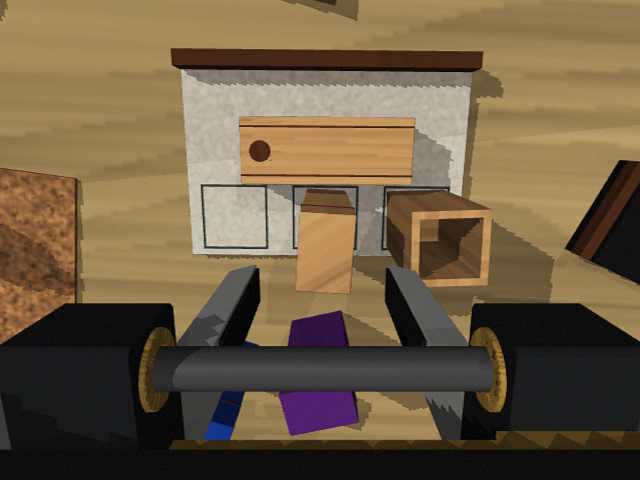

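Slim box centre col ≈325 against finger midline 323, so it's aligned. Descending.

```bash
python3 -m jog '[{"dx":0,"dy":0.03,"dz":1,"ax":0,"ay":0,"az":0},{"dx":-0.08,"dy":0,"dz":1,"ax":0,"ay":0,"az":0},{"dx":0,"dy":0,"dz":1,"ax":0,"ay":0,"az":0},{"dx":0,"dy":0,"dz":0.8,"ax":0,"ay":0,"az":0},{"dx":0,"dy":0,"dz":0.5,"ax":0,"ay":0,"az":0},{"dx":0,"dy":0,"dz":0,"ax":0,"ay":0,"az":0},{"dx":0,"dy":0,"dz":0,"ax":0,"ay":0,"az":0}]' && python3 -m jog '[{"dx":0,"dy":0,"dz":0,"ax":0,"ay":0,"az":0},{"dx":0,"dy":0,"dz":0,"ax":0,"ay":0,"az":0},{"dx":0,"dy":0,"dz":0,"ax":0,"ay":0,"az":0},{"dx":0,"dy":0,"dz":0,"ax":0,"ay":0,"az":0},{"dx":0,"dy":0,"dz":0,"ax":0,"ay":0,"az":0},{"dx":0,"dy":0,"dz":0,"ax":0,"ay":0,"az":0}]' 0.15;python3 go.py 382 309 120 0.05
```

```text
t: 12.8
tool_pos: [489.2, -14.2, 60.8]
tool_rot: [[0.999, 0.053, 0.001], [0.053, -0.999, -0.0], [0.001, 0.0, -1.0]]
ft_force: [1.4, -0.5, 0.6]
opening: 57.9
grip_force: 0.0
t: 13.55
tool_pos: [488.9, -14.4, 60.2]
tool_rot: [[0.999, 0.053, 0.0], [0.053, -0.999, -0.0], [0.0, 0.0, -1.0]]
ft_force: [-2.2, -0.5, 5.3]
opening: 34.5
grip_force: 29.3
t 13.55 at [488.9 -14.4  60.2] yaw 0.053 tilt [ 0. -0.] open 34.5 grip 29.3 | az units 0.03 shift units [ -3.02 -10.94  -1.99] j6 1.41
```

```bash
python3 -m jog '[{"dx":0,"dy":0,"dz":-0.7,"ax":0,"ay":0,"az":0},{"dx":0,"dy":0,"dz":-1,"ax":0,"ay":0,"az":0},{"dx":0,"dy":-0.5,"dz":-0.3,"ax":0,"ay":0,"az":0},{"dx":0,"dy":-1,"dz":0,"ax":0,"ay":0,"az":0},{"dx":0,"dy":-1,"dz":0,"ax":0,"ay":0,"az":0},{"dx":0,"dy":-1,"dz":0,"ax":0,"ay":0,"az":0},{"dx":0,"dy":-1,"dz":0,"ax":0,"ay":0,"az":0},{"dx":0,"dy":-1,"dz":0,"ax":0,"ay":0,"az":0},{"dx":-0.3,"dy":-1,"dz":0,"ax":0,"ay":0,"az":0},{"dx":-0.6,"dy":-0.9,"dz":0,"ax":0,"ay":0,"az":0}]' >/dev/null&& python3 -m jog '[{"dx":-0.6,"dy":-0.9,"dz":0,"ax":0,"ay":0,"az":0},{"dx":-0.6,"dy":-0.9,"dz":0,"ax":0,"ay":0,"az":0},{"dx":-0.5,"dy":-0.9,"dz":0,"ax":0,"ay":0,"az":0},{"dx":-0.4,"dy":-0.8,"dz":0,"ax":0,"ay":0,"az":0},{"dx":0,"dy":0,"dz":0.4,"ax":0,"ay":0,"az":0},{"dx":0,"dy":0,"dz":0.7,"ax":0,"ay":0,"az":0},{"dx":0,"dy":0,"dz":0.6,"ax":0,"ay":0,"az":0},{"dx":0,"dy":0,"dz":0,"ax":0,"ay":0,"az":0},{"dx":0,"dy":0,"dz":0,"ax":0,"ay":0,"az":0}]';python3 go.py 382 309 53 0.05
```

```text
t: 15.92
tool_pos: [381.7, 307.4, 69.1]
tool_rot: [[0.999, 0.052, -0.0], [0.052, -0.999, -0.0], [-0.0, 0.0, -1.0]]
ft_force: [-0.1, -0.2, -1.4]
opening: 34.3
grip_force: 29.3
t 15.93 at [381.7 307.4  69.1] yaw 0.053 tilt [-0. -0.] open 34.3 grip 29.3 | az units 0.03 shift units [ 0.01 -0.05  0.54] j6 2.12
```

```bash
python3 -m jog '[{"dx":0,"dy":0,"dz":0.3,"ax":0,"ay":0,"az":0},{"dx":0,"dy":0,"dz":0.25,"ax":0,"ay":0,"az":0},{"dx":0,"dy":0,"dz":0,"ax":0,"ay":0,"az":0},{"dx":0,"dy":0,"dz":0,"ax":0,"ay":0,"az":0}]'; python3 -m jog '[{"dx":0,"dy":0,"dz":0,"ax":0,"ay":0,"az":0},{"dx":0,"dy":0,"dz":0,"ax":0,"ay":0,"az":0},{"dx":0,"dy":0,"dz":0,"ax":0,"ay":0,"az":0},{"dx":0,"dy":0,"dz":-0.6,"ax":0,"ay":0,"az":0},{"dx":0,"dy":0,"dz":-1,"ax":0,"ay":0,"az":0},{"dx":0,"dy":0,"dz":-1,"ax":0,"ay":0,"az":0},{"dx":0,"dy":0,"dz":-1,"ax":0,"ay":0,"az":0},{"dx":0,"dy":0,"dz":-1,"ax":0,"ay":0,"az":0}]' 0.62 ;python3 go.py 491 -93.5 190 0.05
```

```text
t: 16.42
tool_pos: [381.5, 307.4, 52.3]
tool_rot: [[0.999, 0.053, -0.0], [0.053, -0.999, -0.0], [-0.0, 0.0, -1.0]]
ft_force: [-0.3, -0.0, -1.4]
opening: 34.0
grip_force: 29.6
t: 17.42
tool_pos: [381.5, 307.4, 191.6]
tool_rot: [[0.999, 0.053, 0.0], [0.053, -0.999, 0.0], [0.0, -0.0, -1.0]]
ft_force: [0.6, 0.6, -0.8]
opening: 58.2
grip_force: 0.0
t 17.43 at [381.5 307.4 191.6] yaw 0.053 tilt [0. 0.] open 58.2 grip 0.0 | az units 0.03 shift units [ 2.98 13.53  0.05] j6 2.12
```

```bash
python3 -m jog '[{"dx":0.25,"dy":1,"dz":0,"ax":0,"ay":0,"az":0},{"dx":0.25,"dy":1,"dz":0,"ax":0,"ay":0,"az":0},{"dx":0.25,"dy":1,"dz":0,"ax":0,"ay":0,"az":0},{"dx":0.25,"dy":1,"dz":0,"ax":0,"ay":0,"az":0},{"dx":0.25,"dy":1,"dz":0,"ax":0,"ay":0,"az":0},{"dx":0.25,"dy":1,"dz":0,"ax":0,"ay":0,"az":0},{"dx":0.25,"dy":1,"dz":0,"ax":0,"ay":0,"az":0},{"dx":0.25,"dy":1,"dz":0,"ax":0,"ay":0,"az":0},{"dx":0.25,"dy":1,"dz":0,"ax":0,"ay":0,"az":0},{"dx":0.25,"dy":1,"dz":0,"ax":0,"ay":0,"az":0}]' 0.74 >/dev/null && python3 -m jog '[{"dx":0.25,"dy":1,"dz":0,"ax":0,"ay":0,"az":0},{"dx":0.2,"dy":1,"dz":0,"ax":0,"ay":0,"az":0},{"dx":0,"dy":1,"dz":0,"ax":0,"ay":0,"az":0},{"dx":0,"dy":0.5,"dz":0,"ax":0,"ay":0,"az":0},{"dx":0,"dy":0,"dz":0,"ax":0,"ay":0,"az":0},{"dx":0,"dy":0,"dz":0,"ax":0,"ay":0,"az":0}]'>/dev/null;python3 go.py 491 -93.5 60 0.05
python3 - <<'E'
from station import env
import cv2
cv2.imwrite('pics/w5.png',env.read_camera('wrist')[:,:,::-1])
E
```

```text
t 19.43 at [491.3 -91.5 190.5] yaw 0.053 tilt [0. 0.] open 69.4 grip 0.0 | az units 0.03 shift units [-0.01  0.07  4.35] j6 1.26
```

View pics/w5.png

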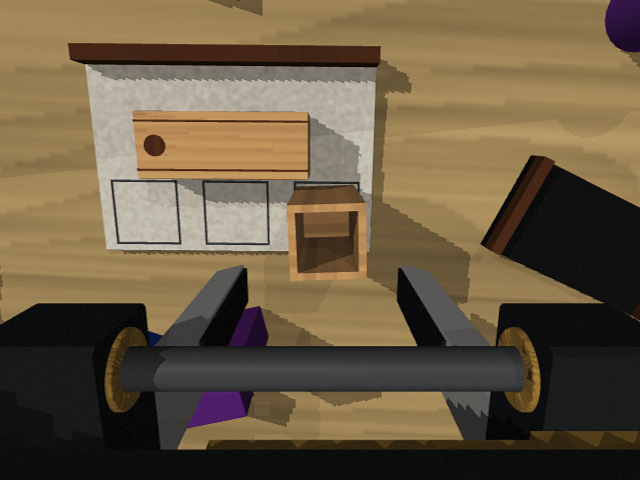

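Pen box centre col 327 against midline 323, so about 2.5 mm to -y. I'll correct that and grip.

```bash
python3 -m jog '[{"dx":0,"dy":0.08,"dz":1,"ax":0,"ay":0,"az":0},{"dx":0,"dy":0,"dz":1,"ax":0,"ay":0,"az":0},{"dx":0,"dy":0,"dz":1,"ax":0,"ay":0,"az":0},{"dx":0,"dy":0,"dz":0.85,"ax":0,"ay":0,"az":0},{"dx":0,"dy":0,"dz":0.5,"ax":0,"ay":0,"az":0},{"dx":0,"dy":0,"dz":0,"ax":0,"ay":0,"az":0},{"dx":0,"dy":0,"dz":0,"ax":0,"ay":0,"az":0}]' && python3 -m jog '[{"dx":0,"dy":0,"dz":0,"ax":0,"ay":0,"az":0},{"dx":0,"dy":0,"dz":0,"ax":0,"ay":0,"az":0},{"dx":0,"dy":0,"dz":0,"ax":0,"ay":0,"az":0},{"dx":0,"dy":0,"dz":0,"ax":0,"ay":0,"az":0},{"dx":0,"dy":0,"dz":0,"ax":0,"ay":0,"az":0},{"dx":0,"dy":0,"dz":0,"ax":0,"ay":0,"az":0}]' 0.3;python3 go.py 468 251 120 0.05
```

```text
t: 20.35
tool_pos: [492.0, -94.6, 60.9]
tool_rot: [[0.999, 0.053, 0.001], [0.053, -0.999, -0.0], [0.001, 0.0, -1.0]]
ft_force: [0.0, -0.0, 0.8]
opening: 69.5
grip_force: 0.0
t: 21.1
tool_pos: [491.7, -94.7, 60.3]
tool_rot: [[0.999, 0.053, 0.001], [0.053, -0.999, -0.0], [0.001, 0.0, -1.0]]
ft_force: [-1.3, 0.7, 5.8]
opening: 49.9
grip_force: 29.8
t 21.1 at [491.7 -94.7  60.3] yaw 0.053 tilt [ 0.001 -0.   ] open 49.9 grip 29.8 | az units 0.03 shift units [ -0.21 -11.55  -1.99] j6 1.25
```

```bash
python3 -m jog '[{"dx":0,"dy":0,"dz":-0.7,"ax":0,"ay":0,"az":0},{"dx":0,"dy":0,"dz":-1,"ax":0,"ay":0,"az":0},{"dx":0,"dy":-0.5,"dz":-0.3,"ax":0,"ay":0,"az":0},{"dx":0,"dy":-1,"dz":0,"ax":0,"ay":0,"az":0},{"dx":0,"dy":-1,"dz":0,"ax":0,"ay":0,"az":0},{"dx":0,"dy":-1,"dz":0,"ax":0,"ay":0,"az":0},{"dx":0,"dy":-1,"dz":0,"ax":0,"ay":0,"az":0},{"dx":0,"dy":-1,"dz":0,"ax":0,"ay":0,"az":0},{"dx":0,"dy":-1,"dz":0,"ax":0,"ay":0,"az":0},{"dx":-0.1,"dy":-1,"dz":0,"ax":0,"ay":0,"az":0}]' >/dev/null&& python3 -m jog '[{"dx":-0.1,"dy":-1,"dz":0,"ax":0,"ay":0,"az":0},{"dx":0,"dy":-1,"dz":0,"ax":0,"ay":0,"az":0},{"dx":0,"dy":-1,"dz":0,"ax":0,"ay":0,"az":0},{"dx":0,"dy":-0.7,"dz":0,"ax":0,"ay":0,"az":0},{"dx":0,"dy":-0.35,"dz":0.4,"ax":0,"ay":0,"az":0},{"dx":0,"dy":0,"dz":0.7,"ax":0,"ay":0,"az":0},{"dx":0,"dy":0,"dz":0.6,"ax":0,"ay":0,"az":0},{"dx":0,"dy":0,"dz":0,"ax":0,"ay":0,"az":0},{"dx":0,"dy":0,"dz":0,"ax":0,"ay":0,"az":0}]';python3 go.py 468 251 52.5 0.05
```

```text
t: 23.48
tool_pos: [467.2, 251.0, 69.1]
tool_rot: [[0.999, 0.053, 0.0], [0.053, -0.999, 0.0], [0.0, -0.0, -1.0]]
ft_force: [-0.3, 0.2, -1.8]
opening: 50.4
grip_force: 29.8
t 23.48 at [467.2 251.   69.1] yaw 0.053 tilt [0. 0.] open 50.4 grip 29.8 | az units 0.03 shift units [0.03 0.   0.55] j6 1.94
```

```bash
python3 -m jog '[{"dx":0,"dy":0,"dz":0.3,"ax":0,"ay":0,"az":0},{"dx":0,"dy":0,"dz":0.25,"ax":0,"ay":0,"az":0},{"dx":0,"dy":0,"dz":0,"ax":0,"ay":0,"az":0},{"dx":0,"dy":0,"dz":0,"ax":0,"ay":0,"az":0}]'; python3 -m jog '[{"dx":0,"dy":0,"dz":0,"ax":0,"ay":0,"az":0},{"dx":0,"dy":0,"dz":0,"ax":0,"ay":0,"az":0},{"dx":0,"dy":0,"dz":0,"ax":0,"ay":0,"az":0},{"dx":0,"dy":0,"dz":-0.6,"ax":0,"ay":0,"az":0},{"dx":0,"dy":0,"dz":-1,"ax":0,"ay":0,"az":0},{"dx":0,"dy":0,"dz":-1,"ax":0,"ay":0,"az":0},{"dx":0,"dy":0,"dz":-1,"ax":0,"ay":0,"az":0},{"dx":0,"dy":0,"dz":-1,"ax":0,"ay":0,"az":0},{"dx":0,"dy":0,"dz":-1,"ax":0,"ay":0,"az":0}]' 0.74 ;python3 go.py 547 -12.5 190 0.053
python3 - <<'E'
from station import env
import cv2
cv2.imwrite('pics/s1.png',env.read_camera('scene')[140:320,220:580,::-1].repeat(2,0).repeat(2,1))
E
```

```text
t: 23.98
tool_pos: [467.1, 251.0, 52.2]
tool_rot: [[0.999, 0.053, -0.0], [0.053, -0.999, -0.0], [-0.0, 0.0, -1.0]]
ft_force: [0.3, 0.1, -1.4]
opening: 49.9
grip_force: 29.9
t: 25.1
tool_pos: [467.1, 251.0, 221.5]
tool_rot: [[0.999, 0.053, 0.0], [0.053, -0.999, 0.0], [0.0, -0.0, -1.0]]
ft_force: [-0.1, -0.1, -0.2]
opening: 69.7
grip_force: 0.0
t 25.1 at [467.1 251.  221.5] yaw 0.053 tilt [0. 0.] open 69.7 grip 0.0 | az units -0.0 shift units [2.2  8.91 1.05] j6 1.94
```

View pics/s1.png

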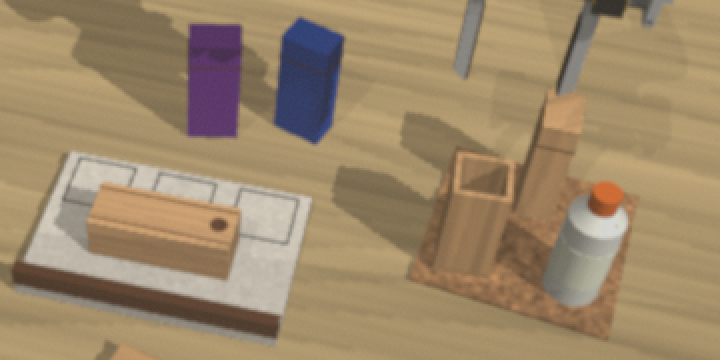

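All three stand upright on the mat (pen (475,210), slim (550,150), bottle (590,245) in the crop) and the long box hasn't moved. Next is the long box.

```bash
python3 -m jog '[{"dx":0.22,"dy":1,"dz":0,"ax":0,"ay":0,"az":0},{"dx":0.22,"dy":1,"dz":0,"ax":0,"ay":0,"az":0},{"dx":0.22,"dy":1,"dz":0,"ax":0,"ay":0,"az":0},{"dx":0.22,"dy":1,"dz":0,"ax":0,"ay":0,"az":0},{"dx":0.22,"dy":1,"dz":0,"ax":0,"ay":0,"az":0},{"dx":0.22,"dy":1,"dz":0,"ax":0,"ay":0,"az":0},{"dx":0.22,"dy":1,"dz":0,"ax":0,"ay":0,"az":0},{"dx":0.22,"dy":1,"dz":0,"ax":0,"ay":0,"az":0},{"dx":0.22,"dy":0.9,"dz":0,"ax":0,"ay":0,"az":0},{"dx":0.22,"dy":0,"dz":0,"ax":0,"ay":0,"az":0}]' >/dev/null && python3 -m jog '[{"dx":0,"dy":0,"dz":0,"ax":0,"ay":0,"az":-1},{"dx":0,"dy":0,"dz":0,"ax":0,"ay":0,"az":-1},{"dx":0,"dy":0,"dz":0,"ax":0,"ay":0,"az":-1},{"dx":0,"dy":0,"dz":0,"ax":0,"ay":0,"az":-1},{"dx":0,"dy":0,"dz":0,"ax":0,"ay":0,"az":-1},{"dx":0,"dy":0,"dz":0,"ax":0,"ay":0,"az":-1},{"dx":0,"dy":0,"dz":0,"ax":0,"ay":0,"az":-1},{"dx":0,"dy":0,"dz":0,"ax":0,"ay":0,"az":-1}]'>/dev/null && python3 -m jog '[{"dx":0,"dy":0,"dz":0,"ax":0,"ay":0,"az":-1},{"dx":0,"dy":0,"dz":0,"ax":0,"ay":0,"az":-1},{"dx":0,"dy":0,"dz":0,"ax":0,"ay":0,"az":-1},{"dx":0,"dy":0,"dz":0,"ax":0,"ay":0,"az":-1},{"dx":0,"dy":0,"dz":0,"ax":0,"ay":0,"az":-1},{"dx":0,"dy":0,"dz":0,"ax":0,"ay":0,"az":-1},{"dx":0,"dy":0,"dz":0,"ax":0,"ay":0,"az":-1},{"dx":0,"dy":0,"dz":0,"ax":0,"ay":0,"az":-0.7},{"dx":0,"dy":0,"dz":0,"ax":0,"ay":0,"az":0},{"dx":0,"dy":0,"dz":0,"ax":0,"ay":0,"az":0}]'>/dev/null;python3 go.py 547 -12.5 25 1.623
python3 - <<'E'
from station import env
import cv2,pickle
i=env.camera_info('wrist');cv2.imwrite('pics/w6.png',env.read_camera('wrist')[:,:,::-1]);pickle.dump(i,open('w6.pkl','wb'))
E
```

```text
t 28.65 at [547.2 -11.6 220.4] yaw 1.622 tilt [0. 0.] open 69.6 grip 0.0 | az units -0.01 shift units [-0.03 -0.01  6.51] j6 -0.14
```

View pics/w6.png

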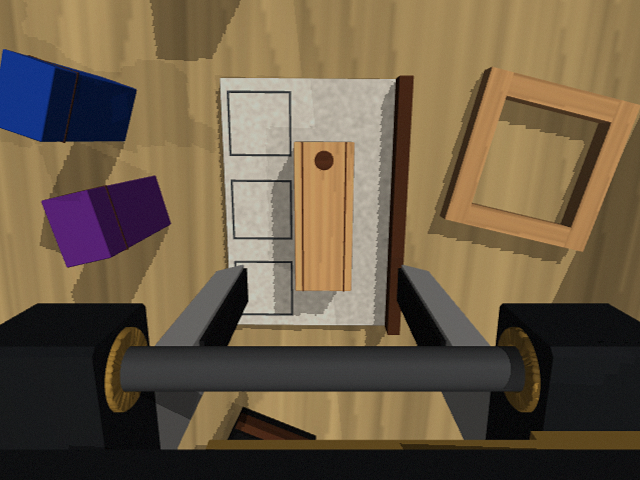

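The box (cols 295–354, rows 142–291) is centred on the fingers. I'll check its y and then descend.

```bash
python3 - <<'E'
from fit import *
import pickle
w=pickle.load(open('w6.pkl','rb'))
print('long',*fit(rect(w,25,65,57,[(296,291),(295,142),(352,291),(354,142)]),[540,-10,0]))
print('board',*fit([(w,(-85,120,12),(221,78)),(w,(85,120,32),(413,76)),(w,(85,-120,32),(400,334))],[540,-13,0.05]))
E
python3 -m jog '[{"dx":0,"dy":0,"dz":1,"ax":0,"ay":0,"az":0},{"dx":0,"dy":0,"dz":1,"ax":0,"ay":0,"az":0},{"dx":0,"dy":0,"dz":1,"ax":0,"ay":0,"az":0},{"dx":0,"dy":0,"dz":1,"ax":0,"ay":0,"az":0},{"dx":0,"dy":0,"dz":1,"ax":0,"ay":0,"az":0},{"dx":0,"dy":0,"dz":0.9,"ax":0,"ay":0,"az":0},{"dx":0,"dy":0,"dz":0.6,"ax":0,"ay":0,"az":0},{"dx":0,"dy":0,"dz":0,"ax":0,"ay":0,"az":0},{"dx":0,"dy":0,"dz":0,"ax":0,"ay":0,"az":0}]' && python3 -m jog '[{"dx":0,"dy":0,"dz":0,"ax":0,"ay":0,"az":0},{"dx":0,"dy":0,"dz":0,"ax":0,"ay":0,"az":0},{"dx":0,"dy":0,"dz":0,"ax":0,"ay":0,"az":0},{"dx":0,"dy":0,"dz":0,"ax":0,"ay":0,"az":0},{"dx":0,"dy":0,"dz":0,"ax":0,"ay":0,"az":0},{"dx":0,"dy":0,"dz":0,"ax":0,"ay":0,"az":0}]' 0.3;python3 go.py 479 -335 120 1.19
```

```text
long [ 5.48116700e+02 -1.42551069e+01  4.92004301e-02] [[ 0.1  0. ]
 [-1.  -0.1]
 [-0.   0.1]
 [ 0.9 -0. ]]
board [ 5.38684115e+02 -1.44778751e+01  4.53154666e-02] [[-1.3 -0. ]
 [ 0.9 -0.3]
 [ 0.1  0.7]]
t: 29.82
tool_pos: [547.8, -12.2, 26.4]
tool_rot: [[-0.052, 0.999, 0.001], [0.999, 0.052, -0.0], [-0.0, 0.001, -1.0]]
ft_force: [0.4, 0.7, -0.5]
opening: 69.5
grip_force: 0.0
t: 30.58
tool_pos: [547.5, -12.2, 26.0]
tool_rot: [[-0.052, 0.999, 0.001], [0.999, 0.052, -0.0], [-0.0, 0.001, -1.0]]
ft_force: [-1.8, 0.2, 5.5]
opening: 49.9
grip_force: 30.0
t 30.57 at [547.5 -12.2  26. ] yaw 1.623 tilt [ 0.001 -0.   ] open 49.9 grip 30.0 | az units 4.33 shift units [-10.84   1.88  -3.13] j6 -0.14
```

```bash
cat > jigfit.py <<'E'
from fit import *
import cv2,pickle
from scipy.optimize import minimize
w=pickle.load(open('w1.pkl','rb'))
def sil(i,p,k=4):
    m=np.zeros((480*k,640*k),np.uint8);c,s=np.cos(p[2]),np.sin(p[2])
    for y0,y1,h in((-85,85,10),(-85,-75,24),(75,85,24)):
        P=np.array([(p[0]+c*x-s*y,p[1]+s*x+c*y,z) for x in(-45,45) for y in(y0,y1) for z in(0,h)])
        cv2.fillConvexPoly(m,cv2.convexHull(np.int32(np.round((proj(i,P)+.5)*k))),255)
    return cv2.resize(m,(640,480),interpolation=cv2.INTER_AREA)/255.
def run(i,f,roi):
    im=cv2.imread(f).astype(int);x0,y0,x1,y1=roi
    m=((im[:,:,1]<75)).astype(np.uint8)[y0:y1,x0:x1]
    n,l,st,_=cv2.connectedComponentsWithStats(m);j=1+np.argmax(st[1:,4]);m=(l==j).astype(float)
    m=cv2.morphologyEx(m,cv2.MORPH_CLOSE,np.ones((5,5)))
    r=minimize(lambda p:np.abs(sil(i,[p[0]*100,p[1]*100,p[2]])[y0:y1,x0:x1]-m).sum(),[4.8,-3.36,-.38],method='Nelder-Mead',options=dict(initial_simplex=[[4.8,-3.36,-.38],[4.9,-3.36,-.38],[4.8,-3.26,-.38],[4.8,-3.36,-.33]]))
    print(f,m.sum(),r.fun,r.x)
run(w,'pics/w1.png',(322,25,520,200))
run(C['scene'],'pics/scene0.png',(100,155,215,245))
run(C['side'],'pics/side0.png',(366,175,440,225))
E
python3 jigfit.py
```

```text
pics/w1.png 12192.0 133.7019607843137 [ 4.7859236 -3.3750316 -0.3814923]
pics/scene0.png 3137.0 183.09803921568624 [ 4.80363181 -3.35177067 -0.395642  ]
pics/side0.png 1144.0 233.09019607843138 [ 4.81390381 -3.33112684 -0.39629595]
```

```bash
python3 -m jog '[{"dx":0,"dy":0,"dz":-0.7,"ax":0,"ay":0,"az":0},{"dx":0,"dy":0,"dz":-1,"ax":0,"ay":0,"az":0},{"dx":0,"dy":0,"dz":-1,"ax":0,"ay":0,"az":0},{"dx":-0.5,"dy":-0.2,"dz":-0.5,"ax":0,"ay":0,"az":0},{"dx":-1,"dy":-0.3,"dz":0,"ax":0,"ay":0,"az":0},{"dx":-1,"dy":-0.3,"dz":0,"ax":0,"ay":0,"az":0},{"dx":-1,"dy":-0.3,"dz":0,"ax":0,"ay":0,"az":0},{"dx":-1,"dy":-0.3,"dz":0,"ax":0,"ay":0,"az":0},{"dx":-1,"dy":-0.3,"dz":0,"ax":0,"ay":0,"az":0},{"dx":-1,"dy":-0.3,"dz":0,"ax":0,"ay":0,"az":0}]' ; python3 go.py 479 -335 120 1.19
```

```text
t: 31.82
tool_pos: [496.1, -211.6, 120.7]
tool_rot: [[-0.052, 0.999, -0.001], [0.999, 0.052, 0.001], [0.001, -0.001, -1.0]]
ft_force: [0.4, -0.2, -2.2]
opening: 49.6
grip_force: 30.0
t 31.82 at [ 496.1 -211.6  120.7] yaw 1.622 tilt [-0.001  0.001] open 49.6 grip 30.0 | az units 4.32 shift units [-4.03  1.    0.02] j6 -0.52
```

```bash
python3 -m jog '[{"dx":0,"dy":0,"dz":0,"ax":0,"ay":0,"az":1},{"dx":0,"dy":0,"dz":0,"ax":0,"ay":0,"az":1},{"dx":0,"dy":0,"dz":0,"ax":0,"ay":0,"az":1},{"dx":0,"dy":0,"dz":0,"ax":0,"ay":0,"az":1},{"dx":-0.8,"dy":0.2,"dz":0,"ax":0,"ay":0,"az":0.39},{"dx":-0.8,"dy":0.2,"dz":0,"ax":0,"ay":0,"az":0},{"dx":-0.8,"dy":0.2,"dz":0,"ax":0,"ay":0,"az":0},{"dx":-0.8,"dy":0.2,"dz":0,"ax":0,"ay":0,"az":0},{"dx":-0.8,"dy":0.2,"dz":0,"ax":0,"ay":0,"az":0},{"dx":0,"dy":0,"dz":0,"ax":0,"ay":0,"az":0}]' >/dev/null; python3 go.py 480.5 -334 24 1.183
```

```text
t 33.08 at [ 479.9 -334.2  120.8] yaw 1.182 tilt [-0.001  0.   ] open 49.8 grip 30.0 | az units -0.01 shift units [0.02 0.02 3.23] j6 -0.28
```

```bash
python3 -m jog '[{"dx":0,"dy":0,"dz":1,"ax":0,"ay":0,"az":0},{"dx":0,"dy":0,"dz":0.7,"ax":0,"ay":0,"az":0},{"dx":0,"dy":0,"dz":0.6,"ax":0,"ay":0,"az":0},{"dx":0,"dy":0,"dz":0,"ax":0,"ay":0,"az":0},{"dx":0,"dy":0,"dz":0,"ax":0,"ay":0,"az":0}]'  >/dev/null; python3 go.py 480.5 -334 24 1.183
python3 - <<'E'
from station import env
import cv2
a=cv2.resize(env.read_camera('scene')[145:245,90:240,::-1],None,fx=4,fy=4,interpolation=2);b=cv2.resize(env.read_camera('side')[160:230,350:450,::-1],None,fx=4,fy=4)
cv2.imwrite('pics/s2.png',a);cv2.imwrite('pics/s2b.png',b)
E
```

```text
t 33.7 at [ 481.2 -332.7   53.2] yaw 1.184 tilt [ 0.001 -0.001] open 49.8 grip 30.0 | az units 0.01 shift units [-0.05 -0.01  0.97] j6 -0.28
```

View pics/s2.png

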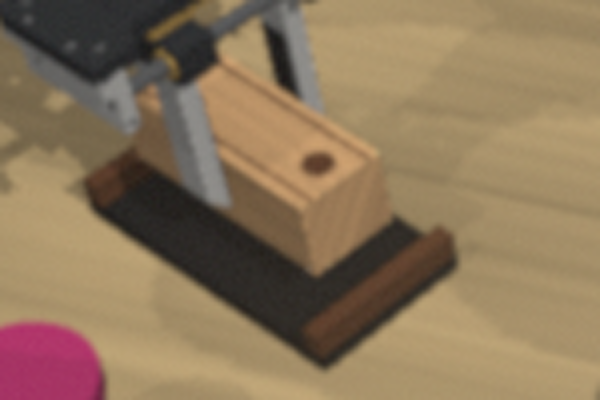

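The box hangs over the plate, aligned and between the stops, so I'll lower it.

```bash
python3 -m jog '[{"dx":-0.04,"dy":0,"dz":0.4,"ax":0,"ay":0,"az":0},{"dx":0,"dy":0,"dz":0.3,"ax":0,"ay":0,"az":0},{"dx":0,"dy":0,"dz":0.22,"ax":0,"ay":0,"az":0},{"dx":0,"dy":0,"dz":0.05,"ax":0,"ay":0,"az":0},{"dx":0,"dy":0,"dz":0,"ax":0,"ay":0,"az":0},{"dx":0,"dy":0,"dz":0,"ax":0,"ay":0,"az":0}]'; python3 -m jog '[{"dx":0,"dy":0,"dz":0,"ax":0,"ay":0,"az":0},{"dx":0,"dy":0,"dz":0,"ax":0,"ay":0,"az":0},{"dx":0,"dy":0,"dz":0,"ax":0,"ay":0,"az":0},{"dx":0,"dy":0,"dz":-0.6,"ax":0,"ay":0,"az":0},{"dx":0,"dy":0,"dz":-1,"ax":0,"ay":0,"az":0},{"dx":0,"dy":0,"dz":-1,"ax":0,"ay":0,"az":0},{"dx":0,"dy":0,"dz":-1,"ax":0,"ay":0,"az":0},{"dx":0,"dy":0,"dz":-1,"ax":0,"ay":0,"az":0},{"dx":-1,"dy":0,"dz":-1,"ax":0,"ay":0,"az":0},{"dx":-1,"dy":0,"dz":0,"ax":0,"ay":0,"az":0}]' 0.74
python3 -m jog '[{"dx":-1,"dy":0,"dz":0,"ax":0,"ay":0,"az":0},{"dx":-0.5,"dy":0,"dz":0,"ax":0,"ay":0,"az":0},{"dx":0,"dy":0,"dz":0,"ax":0,"ay":0,"az":0},{"dx":0,"dy":0,"dz":0,"ax":0,"ay":0,"az":0}]'
python3 - <<'E'
from station import env
import cv2,pickle
i=env.camera_info('wrist');cv2.imwrite('pics/w7.png',env.read_camera('wrist')[:,:,::-1]);pickle.dump(i,open('w7.pkl','wb'))
E
```

```text
t: 34.55
tool_pos: [480.3, -333.6, 23.6]
tool_rot: [[0.377, 0.926, -0.0], [0.926, -0.377, 0.0], [0.0, -0.0, -1.0]]
ft_force: [-3.2, 1.2, 5.8]
opening: 49.8
grip_force: 30.0
t: 35.8
tool_pos: [458.2, -390.4, 195.6]
tool_rot: [[0.377, 0.926, 0.004], [0.926, -0.377, -0.004], [-0.002, 0.005, -1.0]]
ft_force: [0.1, 0.6, 0.4]
opening: 69.4
grip_force: 0.0
t: 36.3
tool_pos: [441.2, -430.1, 191.6]
tool_rot: [[0.377, 0.926, 0.0], [0.926, -0.377, 0.0], [0.0, 0.0, -1.0]]
ft_force: [0.4, -0.4, -0.9]
opening: 69.3
grip_force: 0.0
```

View pics/w7.png

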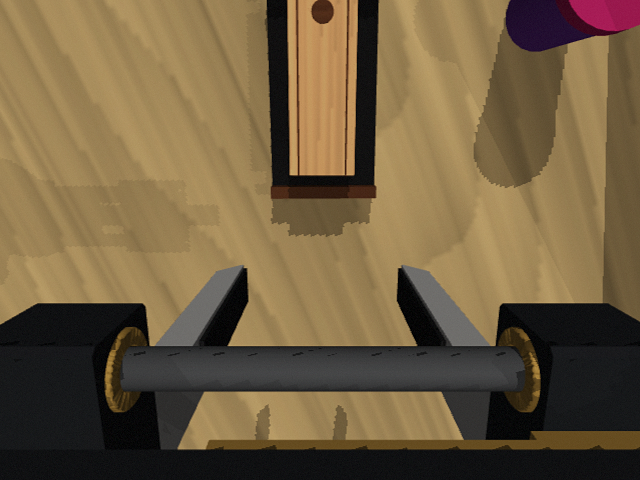

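Run:
```python
from fit import *
import pickle,cv2
w=pickle.load(open('w7.pkl','rb'))
im=cv2.imread('pics/w7.png');print(im[170:206:2,310].tolist())
def back(u,v,z):
    R=np.array(w['R']);d=R.T@[(u-w['cx'])/w['fx'],(v-w['cy'])/w['fy'],1];o=-R.T@w['t'];return o+d*(z-o[2])/d[2]
print('cam',-np.array(w['R']).T@w['t'])
c,s=np.cos(-.388),np.sin(-.388);ax=np.array([-s,c]);nx=np.array([c,s])
for n,u,v,z in(('box end',322,176,55),('stop 186',322,186,24),('stop outer top',322,198,24),('stop outer bottom',322,198,0),('boxL',288,100,55),('boxR',357,100,55),('jigL',270,100,10),('jigR',377,100,10)):
    q=back(u,v,z)[:2]-[480,-335.5];print(n,q@ax,q@nx)
```

```text
[[96, 151, 197], [93, 150, 196], [99, 158, 207], [15, 19, 24], [12, 13, 16], [12, 10, 12], [17, 14, 15], [16, 15, 15], [8, 12, 26], [18, 29, 51], [16, 30, 49], [13, 26, 49], [11, 25, 47], [11, 25, 47], [34, 54, 74], [56, 87, 104], [55, 86, 104], [55, 87, 105]]
cam [ 465.20891093 -370.47253207  371.28784902]
box end -65.693708521245 -0.6675607878588905
stop 186 -76.87294331348059 -0.6747274758776903
stop outer top -87.15310273574256 -0.6587430692137793
stop outer bottom -90.55206770624842 -0.6724638039137552
boxL -9.85364653158584 -25.915151509460326
boxR -9.773717254131046 25.144015471856672
jigL -5.877346508372996 -44.753304278016586
jigR -5.73576376516252 45.69036239149353
```

Box is within about 1 mm of centre in the jig on both axes. Now I'll return the three, pen box first.

```bash
python3 -m jog '[{"dx":0,"dy":0,"dz":-0.3,"ax":0,"ay":0,"az":1},{"dx":0,"dy":0,"dz":0,"ax":0,"ay":0,"az":1},{"dx":0,"dy":0,"dz":0,"ax":0,"ay":0,"az":1},{"dx":0,"dy":0,"dz":0,"ax":0,"ay":0,"az":1},{"dx":0,"dy":0,"dz":0,"ax":0,"ay":0,"az":1},{"dx":0,"dy":0,"dz":0,"ax":0,"ay":0,"az":1},{"dx":0,"dy":0,"dz":0,"ax":0,"ay":0,"az":1},{"dx":0,"dy":0,"dz":0,"ax":0,"ay":0,"az":1},{"dx":0,"dy":0,"dz":0,"ax":0,"ay":0,"az":1},{"dx":0,"dy":0,"dz":0,"ax":0,"ay":0,"az":1}]' >/dev/null; python3 -m jog '[{"dx":0,"dy":0,"dz":0,"ax":0,"ay":0,"az":1},{"dx":0,"dy":-0.8,"dz":0,"ax":0,"ay":0,"az":0.31},{"dx":0,"dy":-1,"dz":0,"ax":0,"ay":0,"az":0},{"dx":0,"dy":-1,"dz":0,"ax":0,"ay":0,"az":0},{"dx":0,"dy":-1,"dz":0,"ax":0,"ay":0,"az":0},{"dx":0,"dy":-1,"dz":0,"ax":0,"ay":0,"az":0},{"dx":0,"dy":-1,"dz":0,"ax":0,"ay":0,"az":0},{"dx":0,"dy":-1,"dz":0,"ax":0,"ay":0,"az":0},{"dx":0,"dy":-1,"dz":0,"ax":0,"ay":0,"az":0},{"dx":0,"dy":-1,"dz":0,"ax":0,"ay":0,"az":0}]' >/dev/null; python3 go.py 467.1 251 200 0.053
```

```text
t 38.85 at [ 426.  -165.7  200.6] yaw 0.054 tilt [ 0. -0.] open 69.4 grip 0.0 | az units 0.01 shift units [  2.1  -13.8    0.02] j6 1.07
```

```bash
python3 -m jog '[{"dx":0.2,"dy":-1,"dz":0,"ax":0,"ay":0,"az":0},{"dx":0.2,"dy":-1,"dz":0,"ax":0,"ay":0,"az":0},{"dx":0.2,"dy":-1,"dz":0,"ax":0,"ay":0,"az":0},{"dx":0.2,"dy":-1,"dz":0,"ax":0,"ay":0,"az":0},{"dx":0.2,"dy":-1,"dz":0,"ax":0,"ay":0,"az":0},{"dx":0.2,"dy":-1,"dz":0,"ax":0,"ay":0,"az":0},{"dx":0.2,"dy":-1,"dz":0,"ax":0,"ay":0,"az":0},{"dx":0.2,"dy":-1,"dz":0,"ax":0,"ay":0,"az":0},{"dx":0.2,"dy":-1,"dz":0,"ax":0,"ay":0,"az":0},{"dx":0.2,"dy":-1,"dz":0,"ax":0,"ay":0,"az":0}]' >/dev/null; python3 -m jog '[{"dx":0.1,"dy":-1,"dz":0,"ax":0,"ay":0,"az":0},{"dx":0,"dy":-1,"dz":0,"ax":0,"ay":0,"az":0},{"dx":0,"dy":-1,"dz":0,"ax":0,"ay":0,"az":0},{"dx":0,"dy":-0.6,"dz":0,"ax":0,"ay":0,"az":0},{"dx":0,"dy":0,"dz":0,"ax":0,"ay":0,"az":0},{"dx":0,"dy":0,"dz":0,"ax":0,"ay":0,"az":0}]' >/dev/null; python3 go.py 467.1 251 52.2 0.053
```

```text
t 40.85 at [467.5 242.8 200.4] yaw 0.053 tilt [ 0. -0.] open 69.6 grip 0.0 | az units -0.0 shift units [ 0.   -0.27  4.94] j6 1.93
```

```bash
python3 -m jog '[{"dx":0,"dy":-0.27,"dz":0.5,"ax":0,"ay":0,"az":0},{"dx":0,"dy":0,"dz":0.5,"ax":0,"ay":0,"az":0},{"dx":0,"dy":0,"dz":1,"ax":0,"ay":0,"az":0},{"dx":0,"dy":0,"dz":1,"ax":0,"ay":0,"az":0},{"dx":0,"dy":0,"dz":1,"ax":0,"ay":0,"az":0},{"dx":0,"dy":0,"dz":0.6,"ax":0,"ay":0,"az":0},{"dx":0,"dy":0,"dz":0.3,"ax":0,"ay":0,"az":0},{"dx":0,"dy":0,"dz":0,"ax":0,"ay":0,"az":0},{"dx":0,"dy":0,"dz":0,"ax":0,"ay":0,"az":0}]' >/dev/null; python3 go.py 467.1 251 52.2 0.053;  python3 -m jog '[{"dx":0,"dy":0,"dz":0,"ax":0,"ay":0,"az":0},{"dx":0,"dy":0,"dz":0,"ax":0,"ay":0,"az":0},{"dx":0,"dy":0,"dz":0,"ax":0,"ay":0,"az":0},{"dx":0,"dy":0,"dz":0,"ax":0,"ay":0,"az":0},{"dx":0,"dy":0,"dz":0,"ax":0,"ay":0,"az":0},{"dx":0,"dy":0,"dz":0,"ax":0,"ay":0,"az":0},{"dx":0,"dy":0,"dz":-0.8,"ax":0,"ay":0,"az":0},{"dx":0,"dy":0,"dz":-1,"ax":0,"ay":0,"az":0},{"dx":0,"dy":0,"dz":-0.4,"ax":0,"ay":0,"az":0}]' 0.3; python3 go.py 491.7 -94.7 120 0.053
```

```text
t 41.98 at [467.4 251.6  54. ] yaw 0.053 tilt [0.001 0.   ] open 70.0 grip 0.0 | az units -0.0 shift units [-0.01  0.02  0.06] j6 1.94
t: 43.1
tool_pos: [467.4, 251.7, 120.5]
tool_rot: [[0.999, 0.053, 0.001], [0.053, -0.999, 0.001], [0.001, -0.001, -1.0]]
ft_force: [0.5, 0.1, -1.3]
opening: 50.0
grip_force: 29.9
t 43.1 at [467.4 251.7 120.5] yaw 0.053 tilt [0.001 0.001] open 50.0 grip 29.9 | az units -0.0 shift units [ 0.2  11.57  0.02] j6 1.94
```

```bash
python3 -m jog '[{"dx":0.1,"dy":0.6,"dz":0,"ax":0,"ay":0,"az":0},{"dx":0.1,"dy":1,"dz":0,"ax":0,"ay":0,"az":0},{"dx":0,"dy":1,"dz":0,"ax":0,"ay":0,"az":0},{"dx":0,"dy":1,"dz":0,"ax":0,"ay":0,"az":0},{"dx":0,"dy":1,"dz":0,"ax":0,"ay":0,"az":0},{"dx":0,"dy":1,"dz":0,"ax":0,"ay":0,"az":0},{"dx":0,"dy":1,"dz":0,"ax":0,"ay":0,"az":0},{"dx":0,"dy":1,"dz":0,"ax":0,"ay":0,"az":0},{"dx":0,"dy":1,"dz":0,"ax":0,"ay":0,"az":0},{"dx":0,"dy":1,"dz":0,"ax":0,"ay":0,"az":0}]' >/dev/null; python3 -m jog '[{"dx":0,"dy":1,"dz":0,"ax":0,"ay":0,"az":0},{"dx":0,"dy":0.65,"dz":0,"ax":0,"ay":0,"az":0},{"dx":0,"dy":0.32,"dz":0,"ax":0,"ay":0,"az":0},{"dx":0,"dy":0,"dz":0.8,"ax":0,"ay":0,"az":0},{"dx":0,"dy":0,"dz":0.7,"ax":0,"ay":0,"az":0},{"dx":0,"dy":0,"dz":0,"ax":0,"ay":0,"az":0},{"dx":0,"dy":0,"dz":0,"ax":0,"ay":0,"az":0}]' >/dev/null; python3 go.py 491.7 -94.7 61.5 0.053
```

```text
t 45.23 at [491.5 -94.8  74.9] yaw 0.053 tilt [ 0. -0.] open 49.9 grip 29.9 | az units -0.0 shift units [ 0.01 -0.    0.45] j6 1.25
```

```bash
python3 -m jog '[{"dx":0,"dy":0,"dz":0.25,"ax":0,"ay":0,"az":0},{"dx":0,"dy":0,"dz":0.2,"ax":0,"ay":0,"az":0},{"dx":0,"dy":0,"dz":0,"ax":0,"ay":0,"az":0},{"dx":0,"dy":0,"dz":0,"ax":0,"ay":0,"az":0}]'; python3 -m jog '[{"dx":0,"dy":0,"dz":0,"ax":0,"ay":0,"az":0},{"dx":0,"dy":0,"dz":0,"ax":0,"ay":0,"az":0},{"dx":0,"dy":0,"dz":0,"ax":0,"ay":0,"az":0},{"dx":0,"dy":0,"dz":-0.6,"ax":0,"ay":0,"az":0},{"dx":0,"dy":0,"dz":-1,"ax":0,"ay":0,"az":0},{"dx":0,"dy":0,"dz":-1,"ax":0,"ay":0,"az":0},{"dx":0,"dy":0,"dz":-1,"ax":0,"ay":0,"az":0},{"dx":0,"dy":0,"dz":-1,"ax":0,"ay":0,"az":0}]' 0.74 >/dev/null;python3 go.py 381.5 307.4 195 0.053
```

```text
t: 45.72
tool_pos: [491.6, -94.8, 61.0]
tool_rot: [[0.999, 0.053, 0.001], [0.053, -0.999, -0.0], [0.001, 0.0, -1.0]]
ft_force: [0.7, -0.1, 0.9]
opening: 49.9
grip_force: 29.9
t 46.73 at [491.2 -94.7 199.8] yaw 0.053 tilt [-0.  0.] open 69.7 grip 0.0 | az units -0.0 shift units [ -2.94 -13.58   0.16] j6 1.25
```

```bash
python3 -m jog '[{"dx":-0.25,"dy":-1,"dz":0,"ax":0,"ay":0,"az":0},{"dx":-0.25,"dy":-1,"dz":0,"ax":0,"ay":0,"az":0},{"dx":-0.25,"dy":-1,"dz":0,"ax":0,"ay":0,"az":0},{"dx":-0.25,"dy":-1,"dz":0,"ax":0,"ay":0,"az":0},{"dx":-0.25,"dy":-1,"dz":0,"ax":0,"ay":0,"az":0},{"dx":-0.25,"dy":-1,"dz":0,"ax":0,"ay":0,"az":0},{"dx":-0.25,"dy":-1,"dz":0,"ax":0,"ay":0,"az":0},{"dx":-0.25,"dy":-1,"dz":0,"ax":0,"ay":0,"az":0},{"dx":-0.25,"dy":-1,"dz":0,"ax":0,"ay":0,"az":0},{"dx":-0.25,"dy":-1,"dz":0,"ax":0,"ay":0,"az":0}]' 0.62 >/dev/null; python3 -m jog '[{"dx":-0.25,"dy":-1,"dz":0,"ax":0,"ay":0,"az":0},{"dx":-0.2,"dy":-1,"dz":0,"ax":0,"ay":0,"az":0},{"dx":0,"dy":-1,"dz":0,"ax":0,"ay":0,"az":0},{"dx":0,"dy":-0.58,"dz":0,"ax":0,"ay":0,"az":0},{"dx":0,"dy":0,"dz":0,"ax":0,"ay":0,"az":0},{"dx":0,"dy":0,"dz":0,"ax":0,"ay":0,"az":0}]' >/dev/null; python3 go.py 381.5 307.4 52.3 0.053
```

```text
t 48.73 at [381.6 306.7 198.8] yaw 0.052 tilt [-0. -0.] open 58.3 grip 0.0 | az units -0.01 shift units [-0.   -0.02  4.88] j6 2.12
```

```bash
python3 -m jog '[{"dx":0,"dy":-0.02,"dz":0.5,"ax":0,"ay":0,"az":0},{"dx":0,"dy":0,"dz":0.5,"ax":0,"ay":0,"az":0},{"dx":0,"dy":0,"dz":1,"ax":0,"ay":0,"az":0},{"dx":0,"dy":0,"dz":1,"ax":0,"ay":0,"az":0},{"dx":0,"dy":0,"dz":1,"ax":0,"ay":0,"az":0},{"dx":0,"dy":0,"dz":0.6,"ax":0,"ay":0,"az":0},{"dx":0,"dy":0,"dz":0.28,"ax":0,"ay":0,"az":0},{"dx":0,"dy":0,"dz":0,"ax":0,"ay":0,"az":0},{"dx":0,"dy":0,"dz":0,"ax":0,"ay":0,"az":0}]' >/dev/null; python3 go.py 381.5 307.4 52.3 0.053;  python3 -m jog '[{"dx":0,"dy":0,"dz":0,"ax":0,"ay":0,"az":0},{"dx":0,"dy":0,"dz":0,"ax":0,"ay":0,"az":0},{"dx":0,"dy":0,"dz":0,"ax":0,"ay":0,"az":0},{"dx":0,"dy":0,"dz":0,"ax":0,"ay":0,"az":0},{"dx":0,"dy":0,"dz":0,"ax":0,"ay":0,"az":0},{"dx":0,"dy":0,"dz":0,"ax":0,"ay":0,"az":0},{"dx":0,"dy":0,"dz":-0.8,"ax":0,"ay":0,"az":0},{"dx":0,"dy":0,"dz":-1,"ax":0,"ay":0,"az":0},{"dx":0,"dy":0,"dz":-0.4,"ax":0,"ay":0,"az":0}]' 0.15; python3 go.py 488.9 -14.4 120 0.053
```

```text
t 49.85 at [381.7 308.1  53. ] yaw 0.053 tilt [0.001 0.001] open 58.5 grip 0.0 | az units -0.0 shift units [-0.01  0.02  0.02] j6 2.12
t: 50.98
tool_pos: [381.7, 308.2, 119.4]
tool_rot: [[0.999, 0.053, 0.001], [0.053, -0.999, 0.001], [0.001, -0.001, -1.0]]
ft_force: [0.2, -0.4, -2.3]
opening: 33.9
grip_force: 29.7
t 50.98 at [381.7 308.2 119.4] yaw 0.053 tilt [0.001 0.001] open 33.9 grip 29.7 | az units -0.0 shift units [ 3.   10.93 -0.02] j6 2.12
```

```bash
python3 -m jog '[{"dx":0.2,"dy":0.6,"dz":0,"ax":0,"ay":0,"az":0},{"dx":0.7,"dy":1,"dz":0,"ax":0,"ay":0,"az":0},{"dx":0.7,"dy":1,"dz":0,"ax":0,"ay":0,"az":0},{"dx":0.7,"dy":1,"dz":0,"ax":0,"ay":0,"az":0},{"dx":0.7,"dy":1,"dz":0,"ax":0,"ay":0,"az":0},{"dx":0,"dy":1,"dz":0,"ax":0,"ay":0,"az":0},{"dx":0,"dy":1,"dz":0,"ax":0,"ay":0,"az":0},{"dx":0,"dy":1,"dz":0,"ax":0,"ay":0,"az":0},{"dx":0,"dy":1,"dz":0,"ax":0,"ay":0,"az":0},{"dx":0,"dy":1,"dz":0,"ax":0,"ay":0,"az":0}]' >/dev/null; python3 -m jog '[{"dx":0,"dy":0.7,"dz":0,"ax":0,"ay":0,"az":0},{"dx":0,"dy":0.4,"dz":0,"ax":0,"ay":0,"az":0},{"dx":0,"dy":0.23,"dz":0,"ax":0,"ay":0,"az":0},{"dx":0,"dy":0,"dz":0.8,"ax":0,"ay":0,"az":0},{"dx":0,"dy":0,"dz":0.7,"ax":0,"ay":0,"az":0},{"dx":0,"dy":0,"dz":0,"ax":0,"ay":0,"az":0},{"dx":0,"dy":0,"dz":0,"ax":0,"ay":0,"az":0}]' >/dev/null; python3 go.py 488.9 -14.4 61 0.053
```

```text
t 53.1 at [489.  -14.5  74.2] yaw 0.053 tilt [ 0.001 -0.   ] open 34.3 grip 29.7 | az units 0.0 shift units [-0.   -0.    0.44] j6 1.41
```

```bash
python3 -m jog '[{"dx":0,"dy":0,"dz":0.25,"ax":0,"ay":0,"az":0},{"dx":0,"dy":0,"dz":0.2,"ax":0,"ay":0,"az":0},{"dx":0,"dy":0,"dz":0,"ax":0,"ay":0,"az":0},{"dx":0,"dy":0,"dz":0,"ax":0,"ay":0,"az":0}]'; python3 -m jog '[{"dx":0,"dy":0,"dz":0,"ax":0,"ay":0,"az":0},{"dx":0,"dy":0,"dz":0,"ax":0,"ay":0,"az":0},{"dx":0,"dy":0,"dz":0,"ax":0,"ay":0,"az":0},{"dx":0,"dy":0,"dz":-0.6,"ax":0,"ay":0,"az":0},{"dx":0,"dy":0,"dz":-1,"ax":0,"ay":0,"az":0},{"dx":0,"dy":0,"dz":-1,"ax":0,"ay":0,"az":0},{"dx":0,"dy":0,"dz":-1,"ax":0,"ay":0,"az":0},{"dx":0,"dy":0,"dz":-1,"ax":0,"ay":0,"az":0}]' 0.62 >/dev/null;python3 go.py 474.7 350.8 198 0.053
```

```text
t: 53.6
tool_pos: [488.8, -14.7, 60.0]
tool_rot: [[0.999, 0.053, 0.001], [0.053, -0.999, -0.0], [0.001, 0.0, -1.0]]
ft_force: [0.9, 0.3, -0.4]
opening: 34.0
grip_force: 29.9
t 54.6 at [488.5 -14.7 198.9] yaw 0.053 tilt [-0.  0.] open 58.2 grip 0.0 | az units -0.0 shift units [  0.19 -12.19   0.03] j6 1.41
```

```bash
python3 -m jog '[{"dx":0.1,"dy":-1,"dz":0,"ax":0,"ay":0,"az":0},{"dx":0.09,"dy":-1,"dz":0,"ax":0,"ay":0,"az":0},{"dx":0,"dy":-1,"dz":0,"ax":0,"ay":0,"az":0},{"dx":0,"dy":-1,"dz":0,"ax":0,"ay":0,"az":0},{"dx":0,"dy":-1,"dz":0,"ax":0,"ay":0,"az":0},{"dx":0,"dy":-1,"dz":0,"ax":0,"ay":0,"az":0},{"dx":0,"dy":-1,"dz":0,"ax":0,"ay":0,"az":0},{"dx":0,"dy":-1,"dz":0,"ax":0,"ay":0,"az":0},{"dx":0,"dy":-1,"dz":0,"ax":0,"ay":0,"az":0},{"dx":0,"dy":-1,"dz":0,"ax":0,"ay":0,"az":0}]' 0.74 >/dev/null; python3 -m jog '[{"dx":0,"dy":-1,"dz":0,"ax":0,"ay":0,"az":0},{"dx":0,"dy":-0.8,"dz":0,"ax":0,"ay":0,"az":0},{"dx":0,"dy":-0.39,"dz":0,"ax":0,"ay":0,"az":0},{"dx":0,"dy":0,"dz":0,"ax":0,"ay":0,"az":0},{"dx":0,"dy":0,"dz":0,"ax":0,"ay":0,"az":0}]' >/dev/null; python3 go.py 474.7 350.8 50.8 0.053
```

```text
t 56.48 at [475.2 350.1 198. ] yaw 0.052 tilt [-0. -0.] open 69.5 grip 0.0 | az units -0.01 shift units [-0.01 -0.03  4.91] j6 2.09
```

```bash
python3 -m jog '[{"dx":0,"dy":-0.02,"dz":0.5,"ax":0,"ay":0,"az":0},{"dx":0,"dy":0,"dz":0.5,"ax":0,"ay":0,"az":0},{"dx":0,"dy":0,"dz":1,"ax":0,"ay":0,"az":0},{"dx":0,"dy":0,"dz":1,"ax":0,"ay":0,"az":0},{"dx":0,"dy":0,"dz":1,"ax":0,"ay":0,"az":0},{"dx":0,"dy":0,"dz":0.6,"ax":0,"ay":0,"az":0},{"dx":0,"dy":0,"dz":0.28,"ax":0,"ay":0,"az":0},{"dx":0,"dy":0,"dz":0,"ax":0,"ay":0,"az":0},{"dx":0,"dy":0,"dz":0,"ax":0,"ay":0,"az":0}]' >/dev/null; python3 go.py 474.7 350.8 50.8 0.053;  python3 -m jog '[{"dx":0,"dy":0,"dz":0,"ax":0,"ay":0,"az":0},{"dx":0,"dy":0,"dz":0,"ax":0,"ay":0,"az":0},{"dx":0,"dy":0,"dz":0,"ax":0,"ay":0,"az":0},{"dx":0,"dy":0,"dz":0,"ax":0,"ay":0,"az":0},{"dx":0,"dy":0,"dz":0,"ax":0,"ay":0,"az":0},{"dx":0,"dy":0,"dz":0,"ax":0,"ay":0,"az":0},{"dx":0,"dy":0,"dz":-0.8,"ax":0,"ay":0,"az":0},{"dx":0,"dy":0,"dz":-1,"ax":0,"ay":0,"az":0},{"dx":0,"dy":0,"dz":-0.4,"ax":0,"ay":0,"az":0}]' 0.3; python3 go.py 484.1 65.9 120 0.053
```

```text
t 57.6 at [475.4 351.7  52.5] yaw 0.053 tilt [0.001 0.001] open 69.6 grip 0.0 | az units -0.0 shift units [-0.02  0.03  0.06] j6 2.09
t: 58.72
tool_pos: [475.2, 351.5, 118.5]
tool_rot: [[0.999, 0.053, 0.001], [0.053, -0.999, 0.001], [0.001, -0.001, -1.0]]
ft_force: [-0.1, -0.2, -2.1]
opening: 49.8
grip_force: 30.0
t 58.73 at [475.2 351.5 118.5] yaw 0.053 tilt [0.001 0.001] open 49.8 grip 30.0 | az units -0.0 shift units [-0.21  9.52 -0.05] j6 2.09
```

```bash
python3 -m jog '[{"dx":-0.1,"dy":0.6,"dz":0,"ax":0,"ay":0,"az":0},{"dx":-0.1,"dy":1,"dz":0,"ax":0,"ay":0,"az":0},{"dx":0,"dy":1,"dz":0,"ax":0,"ay":0,"az":0},{"dx":0,"dy":1,"dz":0,"ax":0,"ay":0,"az":0},{"dx":0,"dy":1,"dz":0,"ax":0,"ay":0,"az":0},{"dx":0,"dy":1,"dz":0,"ax":0,"ay":0,"az":0},{"dx":0,"dy":1,"dz":0,"ax":0,"ay":0,"az":0},{"dx":0,"dy":1,"dz":0,"ax":0,"ay":0,"az":0},{"dx":0,"dy":0.9,"dz":0,"ax":0,"ay":0,"az":0},{"dx":0,"dy":0.6,"dz":0,"ax":0,"ay":0,"az":0}]' >/dev/null; python3 -m jog '[{"dx":0,"dy":0.42,"dz":0,"ax":0,"ay":0,"az":0},{"dx":0,"dy":0,"dz":0.8,"ax":0,"ay":0,"az":0},{"dx":0,"dy":0,"dz":0.7,"ax":0,"ay":0,"az":0},{"dx":0,"dy":0,"dz":0,"ax":0,"ay":0,"az":0},{"dx":0,"dy":0,"dz":0,"ax":0,"ay":0,"az":0}]' >/dev/null; python3 go.py 484.1 65.9 60 0.053
```

```text
t 60.6 at [484.4  66.   73.2] yaw 0.053 tilt [0.001 0.   ] open 49.6 grip 30.0 | az units 0.0 shift units [-0.01  0.    0.44] j6 1.58
```

```bash
python3 -m jog '[{"dx":0,"dy":0,"dz":0.25,"ax":0,"ay":0,"az":0},{"dx":0,"dy":0,"dz":0.2,"ax":0,"ay":0,"az":0},{"dx":0,"dy":0,"dz":0,"ax":0,"ay":0,"az":0},{"dx":0,"dy":0,"dz":0,"ax":0,"ay":0,"az":0}]'; python3 -m jog '[{"dx":0,"dy":0,"dz":0,"ax":0,"ay":0,"az":0},{"dx":0,"dy":0,"dz":0,"ax":0,"ay":0,"az":0},{"dx":0,"dy":0,"dz":0,"ax":0,"ay":0,"az":0},{"dx":0,"dy":0,"dz":-0.6,"ax":0,"ay":0,"az":0},{"dx":0,"dy":0,"dz":-1,"ax":0,"ay":0,"az":0},{"dx":0,"dy":0,"dz":-1,"ax":0,"ay":0,"az":0},{"dx":0,"dy":0,"dz":-1,"ax":0,"ay":0,"az":0},{"dx":0,"dy":0,"dz":-1,"ax":0,"ay":0,"az":0},{"dx":0,"dy":0,"dz":-1,"ax":0,"ay":0,"az":0}]' 0.74 >/dev/null; python3 -m jog '[{"dx":0,"dy":-1,"dz":0,"ax":0,"ay":0,"az":0},{"dx":0,"dy":-1,"dz":0,"ax":0,"ay":0,"az":0},{"dx":0,"dy":-1,"dz":0,"ax":0,"ay":0,"az":0},{"dx":0,"dy":-1,"dz":0,"ax":0,"ay":0,"az":0},{"dx":0,"dy":-1,"dz":0,"ax":0,"ay":0,"az":0},{"dx":0,"dy":0,"dz":0,"ax":0,"ay":0,"az":0},{"dx":0,"dy":0,"dz":0,"ax":0,"ay":0,"az":0}]'
python3 - <<'E'
from station import env
import cv2,numpy as np
im=env.read_camera('scene')[:,:,::-1];a=cv2.imread('pics/scene0.png')
cv2.imwrite('pics/s3.png',np.hstack([cv2.resize(x[145:315,100:400],(400,227)) for x in (a,im)]))
E
```

```text
t: 61.1
tool_pos: [484.3, 65.8, 59.1]
tool_rot: [[0.999, 0.053, 0.001], [0.053, -0.999, 0.0], [0.001, 0.0, -1.0]]
ft_force: [0.7, -1.2, 0.6]
opening: 49.7
grip_force: 30.0
t: 63.1
tool_pos: [476.1, 215.1, 226.9]
tool_rot: [[0.999, 0.053, -0.0], [0.053, -0.999, -0.0], [-0.0, 0.0, -1.0]]
ft_force: [-0.3, 0.8, 0.1]
opening: 69.6
grip_force: 0.0
```

View pics/s3.png

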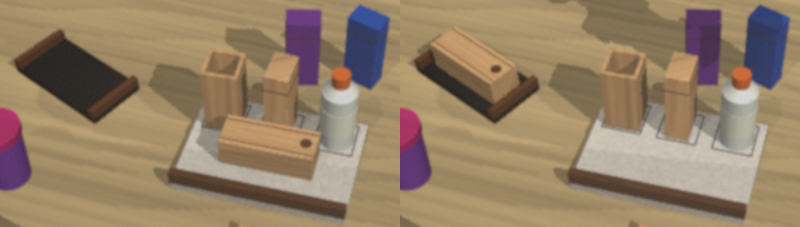

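Before (left) and after (right): all three stand where they did at first, inside their marked squares, and the long box lies between the jig's stops. Handing in.

```bash
python3 -c "
from station import env
print(env.close_job())"
```

```text
the job is handed in; nothing more can be done
None
```

The job is handed in (no verdict was returned): by my camera checks the long box lies lid-up in the jig within about 1 mm of centre, and the bottle, pen box and slim box are back upright in their marked squares.

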